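# Carry stone cores on a fork to the test block and gauge them

### The arm

A 7-joint arm with a two-finger parallel gripper is mounted at the origin on the work surface. World frame = base frame: x ahead of the robot, y to its left, z up, the work surface at z = 0. Lengths are in m, angles in rad, forces in N, time in s.
With the tool pointing down it reaches from about 0.425 to 0.925 m from the base axis. Payload 6.8 kg.
Tool frame: the origin (TCP) lies on the mounting face of the last link; the fingertips stand 182 mm ahead of it and the grasp point (between the pads) lies robot.grip_depth ahead of it (robot.grip_depth is the distance from the TCP to the grasp point, in m); z points along the fingers, y is the line along which they close (so a half turn about z gives the same grasp; the last joint's range is limited). The gripper opens to 88 mm and grips with 3 to 60 N. Pads are 20 mm wide; open, the fingers measure 115 mm over their backs; the gripper's body (75 mm by 178 mm) begins 61 mm behind the grasp point.
Start: joints at [1.211, 0.477, 0.022, 1.555, -0.011, 1.109, -0.083], TCP at [0.168, -0.654, 0.405] pointing down, gripper open.
Joint ranges: [-2.96, 2.96], [-0.34, 2.1], [-1.41, 1.46], [0.24, 2.44], [-1.37, 4.51], [0.17, 1.92], [-2.96, 2.96]. Speed limits (rad/s): [2.39, 2.39, 3.14, 3.14, 3.14, 3.14, 3.14].

### API

Orientations are given as a unit quaternion [w, x, y, z].
In Python, from station import robot gives the robot as it stands.
- The arm moves only by the shell command python3 inch.py FILE [FORCE], which reads ROWS from the file FILE. ROWS is a JSON list that holds a single list of rows (three levels of brackets), with 1 to 12 rows, each of 7 numbers: the finger opening in m, then dx, dy, dz in units of 25 mm, then a rotation vector rx, ry, rz in units of 0.1 rad; each row shifts and turns the commanded pose from where the row before left it, along the tool's axes as they then stand; what a row does not reach is not made up. A row lasts 1/12 s, in which the tool goes at most 0.0417 m and 0.125 rad, less where a joint would pass 70% of its speed; a pose out of reach is approached as far as the arm can. The fingers move at their own pace and stop on an object; FORCE is the grip in N (left out, the last holds). Time passes only in rows, so rows that do not move let the fingers close. It prints the time, the measured TCP pose, the force, the opening and the grip force at its end. Input that does not fit is refused with a message, and nothing moves.
- robot.observe(): the state, without advancing time (a new reading comes with each control period).
- robot.capture(name): name is "side" or "top" or "wrist"; returns a dict with "img" (384x512x3 uint8, red, green, blue), "K" (3x3 intrinsics, pixels), "rvec" (rotation vector, rad) and "tvec" (3), from world to camera coordinates, as OpenCV has them; the wrist camera has in their place "hand_eye" (4x4, takes a point from camera to tool coordinates, whose origin is the TCP and whose axes are the flange's). Camera axes: x right, y down, z forward; pixel columns grow to the right and rows downward; lengths in m; the calibration is good to about 2 mm. The wrist camera is an equidistant fisheye: a pixel r from the principal point sees the ray r / f radians off the axis. A picture is of the moment at which its call begins: read the wrist's pose just before it. There is no depth.
- robot.finish_job(): hands the job in; it is judged then, once.
The state is a dict: "time_s": time; "joints": joint angles; "joint_velocities": joint speeds; "tau": joint torques, N m; "eef_pos": TCP position; "orientation": TCP orientation; "wrist_force": force on the tool from outside, world axes, zero at the start; "wrist_torque": the same for the moment, N m; "width": finger opening in m; "finger_force": force on a finger pad.
Only numpy, scipy, OpenCV 4.12 (cv2) and the standard library are available. Lean on these libraries where they do the work, as an engineer would, in place of code of your own. Each camera call takes 0.05 s, during which the arm holds its last target. There are 200 camera calls.

### The job

Using the flat fork, never the fingers, carry every stone core level and upright from the bench to the steel test block and stand each one inside its own marked ring. Then take the gauge and, from the smallest core to the tallest, press its sprung tip gently onto the dark centre mark of each, holding it about half a second with the plunger well pushed in. Finally the fork must lie flat in the middle of its rubber mat and the gauge must stand on its cork pad, with the cores still in their rings and the jar, flask, carton and bowl left alone.

Things in the scene. Friction and masses are not known exactly. Their poses are not given: they have to be found in the camera images.
- fork: Steel fork, 300 g. Origin: under the blade below the handle; x along the tines, z up. Blade 5 mm thick, 92 wide, solid x -45 to 44, then two tines 14 wide, gap 64, to x 103: they straddle a core's foot and carry its flange. Wooden handle 30 (x) x 20 (y), z 5 to 85; grip from above across y, 60 mm up, 60 N. Counterweight bar at x -34, 70 wide, to z 23. Starts on the mat.
- fork_mid (a point): Point on the fork's underside 29 mm ahead of its origin along the tines, the middle of its length.
- mat: Black rubber mat, fixed, 150 mm (x) by 260 mm (y), 3 mm thick, where the fork belongs. Origin: centre of its underside, on the bench.
- pad: Round cork pad, fixed, 80 mm diameter, 4 mm thick, where the gauge belongs. Origin: centre of its underside, on the bench.
- block: Steel test block, fixed flat slab 150 mm (x) by 370 mm (y), 15 mm thick, three ring marks on top in a row along its y axis, 120 mm apart. Origin: centre of its underside; x points across the slab away from the robot.
- ring0 (a point): Centre of the left (+y) ring mark, on the block's top face (15 mm above the bench). The ring is flat, 114 mm inside diameter: a core's 94 mm flange stands inside it with 10 mm to spare all round. Any core may take any ring.
- ring1 (a point): Centre of the middle ring mark, on the block's top face (15 mm above the bench). The ring is flat, 114 mm inside diameter: a core's 94 mm flange stands inside it with 10 mm to spare all round. Any core may take any ring.
- ring2 (a point): Centre of the right (-y) ring mark, on the block's top face (15 mm above the bench). The ring is flat, 114 mm inside diameter: a core's 94 mm flange stands inside it with 10 mm to spare all round. Any core may take any ring.
- core_s: Smallest test core, one rigid piece, may be absent: metal cap (foot 52 mm diameter, 20 mm tall; then flange 94 mm diameter, 6 mm thick, underside 20 mm up) carrying a grey stone cylinder 34 mm in diameter, 16 mm tall. Total height 42 mm, under 330 g. Origin: centre of the foot's underside; z up.
- core_m: Middle test core, one rigid piece, may be absent: metal cap (foot 52 mm diameter, 20 mm tall; then flange 94 mm diameter, 6 mm thick, underside 20 mm up) carrying a grey stone cylinder 46 mm in diameter, 28 mm tall. Total height 54 mm, under 330 g. Origin: centre of the foot's underside; z up.
- core_l: Tallest test core, one rigid piece, may be absent: metal cap (foot 52 mm diameter, 20 mm tall; then flange 94 mm diameter, 6 mm thick, underside 20 mm up) carrying a grey stone cylinder 58 mm in diameter, 40 mm tall. Total height 66 mm, under 330 g. Origin: centre of the foot's underside; z up.
- core_s_top (a point): Dark 12 mm centre mark on top of the stone, 42 mm above the origin of core_s.
- core_m_top (a point): Dark 12 mm centre mark on top of the stone, 54 mm above the origin of core_m.
- core_l_top (a point): Dark 12 mm centre mark on top of the stone, 66 mm above the origin of core_l.
- gauge: Hand gauge that stands upright by itself: round steel skirt 44 mm diameter, 28 mm tall, with a grey square body 26 x 26 mm above it up to 95 mm; 370 g. Grip the square body from above (68 mm above the underside suits). Origin: centre of the skirt's underside; z up, x and y square to the body's faces.
- gauge_tip (a point): End of the brass plunger (10 mm diameter) in the middle of the skirt's underside; it stands out 10 mm below the skirt when free and is flush when the gauge stands on a surface.
- plunger (a joint): How far the plunger stands out below the skirt (m): 0.010 free, 0 pushed in flush. The spring is soft: 0.5 N free, 1.5 N flush; beyond that the rigid skirt meets the surface.
- jar: Bystander: amber jar, 68 mm diameter, 110 mm tall. Origin: centre of its underside.
- flask: Bystander: white plastic bottle, 60 mm diameter, 150 mm tall. Origin: centre of its underside.
- carton: Bystander: cardboard box 60 x 80 x 70 mm. Origin: centre of its underside.
- dish: Bystander: white bowl, 90 mm rim diameter, 30 mm tall. Origin: centre of its underside.

How it is judged:
On the way, in this order (a step that is already met when the one before it is completed fails the run):
1. every core present stands upright in a ring on the block ((horizontal distance between core_s and ring0 below 0.012 m or horizontal distance between core_s and ring1 below 0.012 m or horizontal distance between core_s and ring2 below 0.012 m) and height (world z) of core_s between 0.011 and 0.019 m and angle between each of core_s, core_m, core_l's own z axis and vertical below 0.06 rad and (horizontal distance between core_m and ring0 below 0.012 m or horizontal distance between core_m and ring1 below 0.012 m or horizontal distance between core_m and ring2 below 0.012 m) and height (world z) of core_m between 0.011 and 0.019 m and (horizontal distance between core_l and ring0 below 0.012 m or horizontal distance between core_l and ring1 below 0.012 m or horizontal distance between core_l and ring2 below 0.012 m) and height (world z) of core_l between 0.011 and 0.019 m), for 0.2 s.
2. the smallest core, standing in a ring, is touched on its centre mark (within 9 mm) by the gauge tip pressing with over 0.8 N (plunger about 4 mm in) (distance between gauge_tip and core_s_top below 0.009 m and contact force between gauge and core_s above 0.8 N and (horizontal distance between core_s and ring0 below 0.012 m or horizontal distance between core_s and ring1 below 0.012 m or horizontal distance between core_s and ring2 below 0.012 m) and height (world z) of core_s between 0.011 and 0.019 m and angle between core_s's own z axis and vertical below 0.06 rad), for 0.2 s.
3. the middle core, standing in a ring, is touched on its centre mark (within 9 mm) by the gauge tip pressing with over 0.8 N (plunger about 4 mm in) (distance between gauge_tip and core_m_top below 0.009 m and contact force between gauge and core_m above 0.8 N and (horizontal distance between core_m and ring0 below 0.012 m or horizontal distance between core_m and ring1 below 0.012 m or horizontal distance between core_m and ring2 below 0.012 m) and height (world z) of core_m between 0.011 and 0.019 m and angle between core_m's own z axis and vertical below 0.06 rad), for 0.2 s.
4. the tallest core, standing in a ring, is touched on its centre mark (within 9 mm) by the gauge tip pressing with over 0.8 N (plunger about 4 mm in) (distance between gauge_tip and core_l_top below 0.009 m and contact force between gauge and core_l above 0.8 N and (horizontal distance between core_l and ring0 below 0.012 m or horizontal distance between core_l and ring1 below 0.012 m or horizontal distance between core_l and ring2 below 0.012 m) and height (world z) of core_l between 0.011 and 0.019 m and angle between core_l's own z axis and vertical below 0.06 rad), for 0.2 s.
At the end, for the whole second after the job is handed in: Every core present stands upright on the block within 12 mm of a ring's centre; the fork lies flat on its mat with its middle within 50 mm of the mat's centre; the gauge stands upright on the cork pad within 26 mm of its centre; all at rest (all of step 1 and horizontal distance between fork_mid and mat below 0.05 m and angle between each of fork, gauge's own z axis and vertical below 0.06 rad and height (world z) of each of fork, gauge below 0.012 m and horizontal distance between gauge and pad below 0.026 m and linear speed of each of core_s, core_m, core_l, fork, gauge below 0.02 m/s); the robot touches nothing.
It fails at once if the fingers touch a core (contact force between the fingers and core_s above 0.5 N or contact force between the fingers and core_m above 0.5 N or contact force between the fingers and core_l above 0.5 N).
It fails at once if a core is tilted by more than 20 degrees (angle between any of core_s, core_m, core_l's own z axis and vertical above 0.35 rad).
It fails at once if a core is pressed hard by the gauge (over 20 N) (contact force between gauge and core_s above 20 N or contact force between gauge and core_m above 20 N or contact force between gauge and core_l above 20 N).
It fails at once if the jar, flask, carton or bowl is moved more than 30 mm (distance of any of jar, flask, carton, dish from where it was at the start of the episode above 0.03 m).
Of core_s, core_m, core_l only 2 to 3 are there at a start; the rules pass over those that are not, and their reading is None.
At some moment in a run one of core_s, core_m, core_l, fork may be knocked a few centimetres aside while the robot is not near it.
It also fails if it takes over 210 s, if anything falls off the work surface, if the arm or the gripper's body presses on something with over 40 N, if the wrist force passes 120 N, or if a joint passes its speed limit or range.

## Working session

There is one attempt and no reset: what is moved stays moved. The work goes in short steps, Python scripts to look and compute and a shell command to move; the robot and the scene stay as the last step left them, time stands still between calls to the robot, and variables do not carry over. Pictures are saved under pics/ and viewed, at most 14 in all, crops included, and the job is handed in when it is done.

```bash
ls; mkdir -p pics
python3 - <<'E'
from station import robot
import cv2
o=robot.observe(); print(o['time_s'],o['eef_pos'],o['orientation'],o['width'],robot.grip_depth)
for n in('top','side'):
    c=robot.capture(n); cv2.imwrite(f'pics/{n}0.png',cv2.resize(c['img'][:,:,::-1],(800,600),interpolation=cv2.INTER_CUBIC)); print(n,c['K'],c['rvec'],c['tvec'])
E
```

```text
inch.py
pics
station.py
0.0 [ 0.16810323 -0.65346717  0.40371457] [-8.60685084e-04  9.92084909e-01  1.25565773e-01 -1.68768850e-04] 0.08793584972386052 0.1633
top [[458.99849963   0.         258.48015536]
 [  0.         458.99849963 184.4695757 ]
 [  0.           0.           1.        ]] [ 2.14702948 -2.09314828  0.1984277 ] [-0.06164679  0.57339317  1.31678585]
side [[402.84818949   0.         263.2386722 ]
 [  0.         402.84818949 184.85320904]
 [  0.           0.           1.        ]] [ 0.9474834  -2.49441232  1.08026458] [0.38763396 0.34794417 0.91975625]
```

View pics/top0.png

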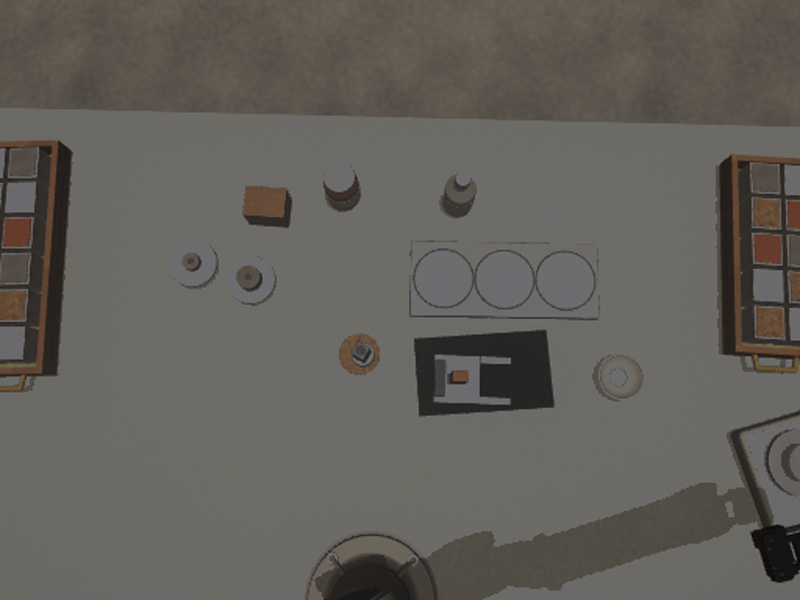

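View pics/side0.png

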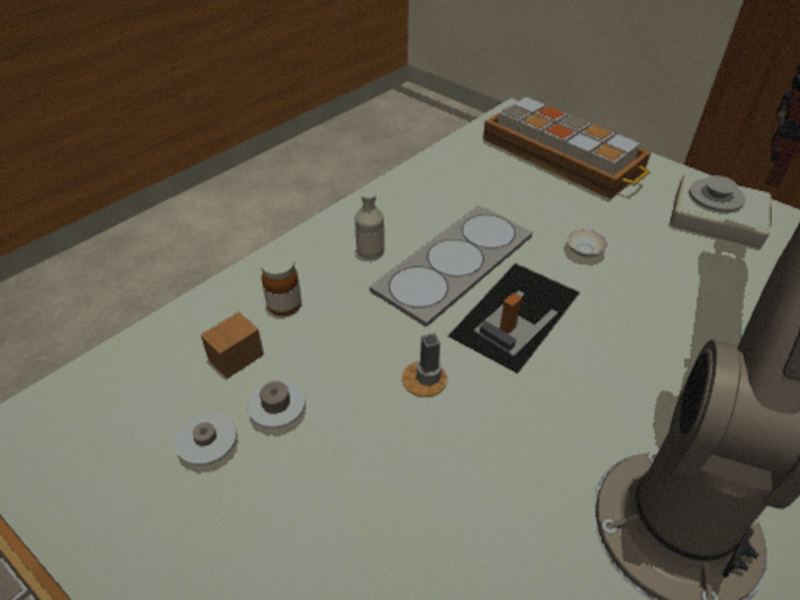

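Top view (800x600): two cores at (193,264) and (250,280), the block centred near (505,280), the fork on its mat at (460,378), and the gauge on its pad at (360,353). The bystanders are behind and to the right. I'll enlarge the relevant areas to measure them.

```bash
cat > h.py <<'E'
import numpy as np,cv2
from station import robot
from scipy.spatial.transform import Rotation as R
def w(c,uv,z):
    uv=np.array(uv,float).reshape(-1,2); M=cv2.Rodrigues(np.array(c['rvec'],float))[0]; t=np.array(c['tvec'],float).ravel()
    d=np.c_[(uv-[c['K'][0,2],c['K'][1,2]])/c['K'][0,0],np.ones(len(uv))]@M; o=-M.T@t
    return o+d*((z-o[2])/d[:,2])[:,None]
def px(c,P): return cv2.projectPoints(np.array(P,float).reshape(-1,1,3),np.array(c['rvec'],float),np.array(c['tvec'],float),c['K'],None)[0].reshape(-1,2)
def crop(c,x,y,ww,hh,k,name): cv2.imwrite('pics/'+name,cv2.resize(cv2.convertScaleAbs(c['img'][y:y+hh,x:x+ww,::-1],alpha=1.8),None,fx=k,fy=k,interpolation=cv2.INTER_CUBIC))
def tgt(p,yaw=None,zt=None):
    "move from the current TCP to grasp point p (world): tool-axis deltas; yaw = wanted world yaw of tool y axis"
    o=robot.observe();q=np.array(o['orientation']);r=R.from_quat(q[[1,2,3,0]])
    g=np.array(o['eef_pos'])+r.apply([0,0,robot.grip_depth])
    d=r.inv().apply(np.array(p)-g); Y=r.apply([0,1,0]); print('grasp',g.round(4),'yaw y',np.arctan2(Y[1],Y[0]).round(3),'z',r.apply([0,0,1]).round(3),'delta tool',d.round(4))
E
python3 - <<'E'
from h import *
c=robot.capture('top'); crop(c,100,140,160,120,5,'t1.png'); crop(c,255,145,160,120,5,'t2.png')
print(px(c,[[.6,0,0],[.6,.1,0],[.7,0,0]]))
E
```

```text
[[243.60314608 179.45386493]
 [211.53489577 178.65795749]
 [244.60459535 148.41965027]]
```

View pics/t1.png

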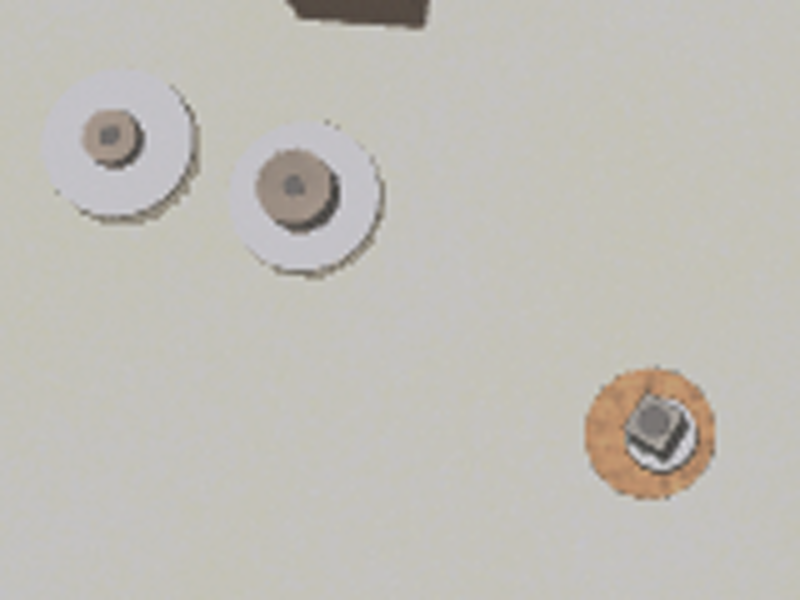

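View pics/t2.png

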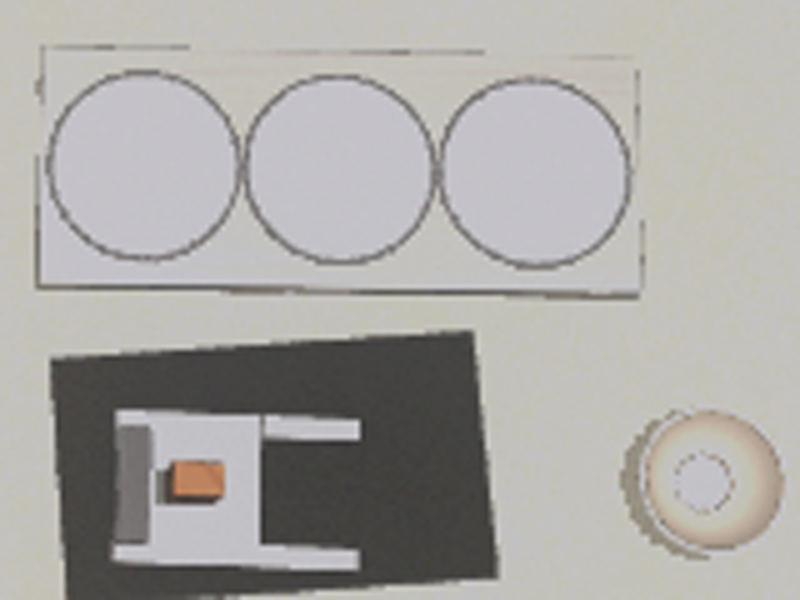

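The crops show:
- **Cores:** A (smallest) has its flange centre at (120,144) and mark at (109,134). B (middle) has its flange at (306,198) and mark at (293,185). The tallest is absent.
- **Gauge:** top at (654,420), pad at (650,433).
- **Rings:** (144,166), (340,170), (535,173).
- **Fork:** tine tips at x≈360, back edge at x≈115.

Run:
```python
from h import *
c=robot.capture('top')
T1=lambda p,z:w(c,np.array(p).reshape(-1,2)/5+[100-.4,140-.4],z).round(4)[:,:2]
T2=lambda p,z:w(c,np.array(p).reshape(-1,2)/5+[255-.4,145-.4],z).round(4)[:,:2]
print('A',T1([[120,144]],.026),T1([[109,134]],.042)); print('B',T1([[306,198]],.026),T1([[293,185]],.054))
print('gauge',T1([[654,421]],.099),T1([[661,437]],.032),'pad',T1([650,433],.004))
print('gcorners',T1([[648,393],[686,413],[664,451],[625,430]],.099))
print('rings',T2([[144,166],[340,170],[535,173]],.015))
print('handle',T2([[198,478]],.088),'blade corners tl,tr,bl,br tips',T2([[116,408],[262,414],[113,558],[262,568],[360,420],[360,570]],.008))
print('mat',T2([[50,358],[472,330],[498,578],[68,600]],.003))
print('bowl',T2([714,480],.03))
tgt([0.6,0,.3])
```

```text
A [[0.62   0.3687]] [[0.6226 0.371 ]]
B [[0.5891 0.2522]] [[0.5913 0.2543]]
gauge [[0.4504 0.0296]] [[0.4479 0.0294]] pad [[0.4528 0.0379]]
gcorners [[0.4663 0.0336]
 [0.4554 0.0115]
 [0.4335 0.0233]
 [0.4449 0.0459]]
rings [[ 0.6053 -0.1231]
 [ 0.6058 -0.244 ]
 [ 0.607  -0.3641]]
handle [[ 0.4094 -0.153 ]] blade corners tl,tr,bl,br tips [[ 0.4562 -0.1088]
 [ 0.4548 -0.1974]
 [ 0.366  -0.1085]
 [ 0.3624 -0.198 ]
 [ 0.4526 -0.2569]
 [ 0.3627 -0.2567]]
mat [[ 0.4863 -0.068 ]
 [ 0.5101 -0.3265]
 [ 0.3602 -0.3403]
 [ 0.3406 -0.0822]]
bowl [[ 0.4202 -0.4639]]
grasp [ 0.1681 -0.6534  0.2408] yaw y -1.319 z [-0.     0.001 -1.   ] delta tool [ 0.5811 -0.5253 -0.0587]
```

Units first: shifts go in units of 25 mm and turns go in units of 0.1 rad. So -0.12 rad is -1.2.

```bash
echo '[[[0.088,0,0,0,0,0,-1.2],[0.088,0,0,0,0,0,-1.2],[0.088,0,0,0,0,0,-1.2],[0.088,0,0,0,0,0,-1.2],[0.088,0,0,0,0,0,-1.2],[0.088,0,0,0,0,0,-1.2],[0.088,0,0,0,0,0,-1.2],[0.088,0,0,0,0,0,-1.2],[0.088,0,0,0,0,0,-1.2],[0.088,0,0,0,0,0,-1.2],[0.088,0,0,0,0,0,-0.96],[0.088,0,0,0,0,0,0]]]' > next.json && python3 inch.py next.json 60; python3 -c "
from h import *
tgt([.409,-.153,.16])"
```

```text
time_s: 1.2
eef_pos: [0.1679, -0.6537, 0.4043]
orientation: [-0.0, 0.714, 0.7, 0.0]
wrist_force: [0.1, 0.5, 0.3]
width: 0.0877
finger_force: 0.0
grasp [ 0.1679 -0.6536  0.241 ] yaw y -0.02 z [ 0.     0.001 -1.   ] delta tool [0.5053 0.2311 0.0813]
```

To row units: 0.04 m is 1.6, 0.035 m is 1.4.

```bash
echo '[[[0.088,0.8,1.4,0,0,0,0],[0.088,0.8,1.4,0,0,0,0],[0.088,0.8,1.4,0,0,0,0],[0.088,0.8,1.4,0,0,0,0],[0.088,0.8,1.4,0,0,0,0],[0.088,0.8,1.4,0,0,0,0],[0.088,1.2,0.8,0,0,0,0],[0.088,1.6,0,0,0,0,0],[0.088,1.6,0,0,0,0,0],[0.088,1.6,0,0,0,0,0],[0.088,1.6,0,0,0,0,0],[0.088,1.6,0,0,0,0,0]]]' > next.json && python3 inch.py next.json; echo '[[[0.088,1.6,0,0,0,0,0],[0.088,1.6,0,0.8,0,0,0],[0.088,1.4,0.04,0.8,0,0,0],[0.088,0.8,0,0.8,0,0,0],[0.088,0,0,0.8,0,0,0],[0.088,0,0,0,0,0,0],[0.088,0,0,0,0,0,0]]]' > next.json && python3 inch.py next.json; python3 -c "
from h import *
tgt([.409,-.153,.16]); o=robot.observe(); c=robot.capture('wrist'); print(c['hand_eye'].round(4),c['K'])
cv2.imwrite('pics/w1.png',c['img'][:,:,::-1])"
```

```text
time_s: 2.2
eef_pos: [0.4059, -0.3072, 0.4046]
orientation: [0.0, 0.716, 0.698, -0.0]
wrist_force: [1.7, 0.5, 0.9]
width: 0.0876
finger_force: 0.0
time_s: 2.78
eef_pos: [0.41, -0.177, 0.3258]
orientation: [-0.001, 0.716, 0.698, -0.0]
wrist_force: [-0.1, -0.0, -0.5]
width: 0.0879
finger_force: 0.0
grasp [ 0.4097 -0.1769  0.1625] yaw y -0.025 z [-0.002  0.001 -1.   ] delta tool [ 0.0239 -0.0013  0.0025]
[[-1.100e-03 -9.669e-01 -2.552e-01  6.900e-02]
 [ 1.000e+00 -1.100e-03 -3.000e-04 -1.000e-03]
 [ 0.000e+00 -2.552e-01  9.669e-01  2.020e-02]
 [ 0.000e+00  0.000e+00  0.000e+00  1.000e+00]] [[297.31863964   0.         252.93955344]
 [  0.         297.31863964 193.33837723]
 [  0.           0.           1.        ]]
```

View pics/w1.png

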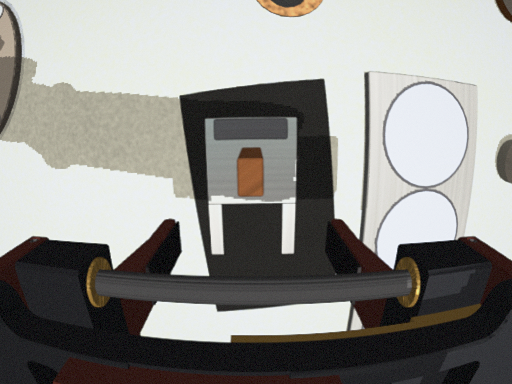

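The wrist view shows the fork with its handle's top face centred at (250,181), tines pointing down the image with tips at (217,253) and (288,253). I'll add a wrist-pixel function and check.

```bash
cat >> h.py <<'E'
def ww(o,c,uv,z):
    "wrist pixels -> world at height z"
    q=np.array(o['orientation']);r=R.from_quat(q[[1,2,3,0]]); H=np.array(c['hand_eye'])
    d=(np.array(uv,float).reshape(-1,2)-[c['K'][0,2],c['K'][1,2]])/c['K'][0,0]; th=np.linalg.norm(d,axis=1)[:,None]
    ray=np.c_[d/th*np.sin(th),np.cos(th)]@H[:3,:3].T; ray=r.apply(ray); p=np.array(o['eef_pos'])+r.apply(H[:3,3])
    return p+ray*((z-p[2])/ray[:,2])[:,None]
E
python3 -c "
from h import *
o=robot.observe();c=robot.capture('wrist')
print('handle',ww(o,c,[[250.5,181]],.088)[:,:2].round(4))
print('blade',ww(o,c,[[206,118],[297,118],[210,254],[223,254],[282,253],[295,253],[210,204],[295,203]],.008)[:,:2].round(4))
print('ring',ww(o,c,[[426,134],[417,234]],.015)[:,:2].round(4))"
```

```text
handle [[ 0.4081 -0.1565]]
blade [[ 0.3642 -0.1081]
 [ 0.4552 -0.1106]
 [ 0.3591 -0.2563]
 [ 0.3738 -0.2565]
 [ 0.4397 -0.2569]
 [ 0.4544 -0.2576]
 [ 0.3635 -0.1977]
 [ 0.4532 -0.199 ]]
ring [[ 0.6009 -0.1231]
 [ 0.6026 -0.2405]]
```

```bash
echo '[[[0.088,0.92,-0.04,0,0,0,0],[0.088,0,0,1.2,0,0,0],[0.088,0,0,1.2,0,0,0],[0.088,0,0,1,0,0,0],[0.088,0,0,0.54,0,0,0],[0.088,0,0,0,0,0,0],[0,0,0,0,0,0,0],[0,0,0,0,0,0,0],[0,0,0,0,0,0,0],[0,0,0,0,0,0,0],[0,0,0,0,0,0,0],[0,0,0,0,0,0,0]]]' > next.json && python3 inch.py next.json 60; echo '[[[0,0,0,0,0,0,0],[0,0,0,0,0,0,0],[0,0,0,-0.8,0,0,0],[0,0,0.4,-1.2,0,0,0],[0,0,0.8,-1.6,0,0,0],[0,0,1.2,-1.6,0,0,0],[0,0,0.4,0,0,0,0],[0,0,0,0,0,0,0],[0,0,0,0,0,0,0],[0,0,0,0,0,0,0]]]' > next.json && python3 inch.py next.json 60;python3 -c "
from h import *
tgt([.409,-.153,.16]); o=robot.observe(); c=robot.capture('wrist')
cv2.imwrite('pics/w2.png',c['img'][:,:,::-1])"
```

```text
time_s: 3.88
eef_pos: [0.4099, -0.154, 0.2281]
orientation: [0.001, 0.715, 0.699, 0.0]
wrist_force: [0.4, -1.1, -0.3]
width: 0.0512
finger_force: 0.0
time_s: 4.72
eef_pos: [0.472, -0.1553, 0.3465]
orientation: [-0.002, 0.715, 0.699, -0.001]
wrist_force: [-0.2, 0.8, -0.4]
width: 0.0003
finger_force: 0.0
grasp [ 0.4714 -0.1552  0.1832] yaw y -0.023 z [-0.004  0.001 -1.   ] delta tool [ 0.0008 -0.0623  0.0234]
```

View pics/w2.png

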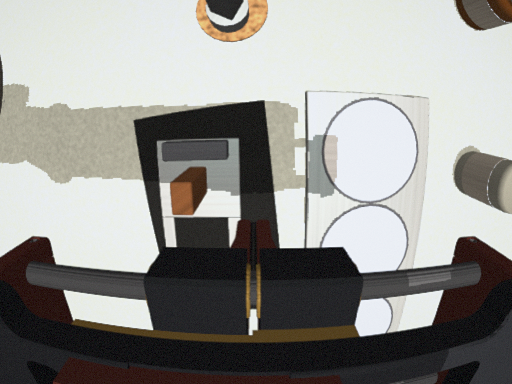

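The fingers were still closing (width 0.051) when I lifted, so they missed. The handle still stands, its top around (183,197). I'll reopen, re-measure and go back.

```bash
echo '[[[0.07,0,0,0,0,0,0],[0.07,0,0,0,0,0,0],[0.07,0,0,0,0,0,0],[0.07,0,0,0,0,0,0],[0.07,0,-1.2,0,0,0,0],[0.07,0,-1.28,0,0,0,0],[0.07,0,0,0,0,0,0],[0.07,0,0,0,0,0,0],[0.07,0,0,0,0,0,0],[0.07,0,0,0,0,0,0],[0.07,0,0,0,0,0,0],[0.07,0,0,0,0,0,0]]]' > next.json && python3 inch.py next.json; python3 -c "
from h import *
c=robot.capture('top'); crop(c,255,200,120,90,5,'t3.png')
tgt([.409,-.154,.063])"
```

```text
time_s: 5.77
eef_pos: [0.4121, -0.1539, 0.3481]
orientation: [0.0, 0.715, 0.699, 0.0]
wrist_force: [-0.6, 0.3, 0.5]
width: 0.0697
finger_force: 0.0
grasp [ 0.412  -0.1538  0.1848] yaw y -0.023 z [ 0.  0. -1.] delta tool [-0.0003 -0.003   0.1218]
```

View pics/t3.png

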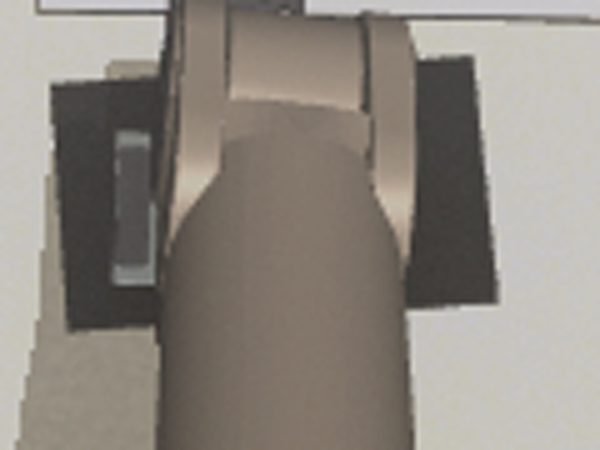

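The counterweight bar at (133,207) lines up with its first position, so the fork hasn't moved. Gripping again with enough dwell.

```bash
echo '[[[0.07,0,-0.12,1.6,0,0,0],[0.07,0,0,1.6,0,0,0],[0.07,0,0,1.2,0,0,0],[0.07,0,0,0.472,0,0,0],[0.0,0,0,0,0,0,0],[0,0,0,0,0,0,0],[0,0,0,0,0,0,0],[0,0,0,0,0,0,0],[0,0,0,0,0,0,0],[0,0,0,0,0,0,0],[0,0,0,0,0,0,0],[0,0,0,0,0,0,0]]]' > next.json && python3 inch.py next.json 60; echo '[[[0,0,0,0,0,0,0],[0,0,0,0,0,0,0],[0,0,0,0,0,0,0],[0,0,0,0,0,0,0],[0,0,0,0,0,0,0],[0,0,0,0,0,0,0]]]' > next.json && python3 inch.py next.json 60;python3 -c "
from h import *
tgt([.409,-.153,.16]); print(robot.observe()['joints'])"
```

```text
time_s: 6.82
eef_pos: [0.4086, -0.154, 0.2268]
orientation: [0.001, 0.715, 0.699, 0.0]
wrist_force: [0.2, 0.1, 0.5]
width: 0.0201
finger_force: 0.4
time_s: 7.32
eef_pos: [0.4087, -0.154, 0.2268]
orientation: [0.0, 0.715, 0.699, 0.0]
wrist_force: [-0.7, 0.3, 7.0]
width: 0.0196
finger_force: 60.0
grasp [ 0.4088 -0.154   0.0635] yaw y -0.023 z [ 0.001 -0.001 -1.   ] delta tool [ 0.001   0.0002 -0.0965]
[ 0.60066322  0.40988812 -0.44956972  2.22431547  0.32845836  0.56805408
 -0.11854193]
```

Gripped (0.0196 wide, 60 N). Lift, move out, turn the tines to +x.

To row units: -0.03 m is -1.2, -0.02 m is -0.8, -0.12 rad is -1.2.

```bash
echo '[[[0,0,0,-0.8,0,0,0],[0,0,0,-1.2,0,0,0],[0,0,0.8,-1.2,0,0,0],[0,0,0.8,-1.2,0,0,0],[0,0,0.8,-1.2,0,0,0],[0,0,0.8,0,0,0,-1.2],[0,0,0,0,0,0,-1.2],[0,0,0,0,0,0,-1.2],[0,0,0,0,0,0,-1.2],[0,0,0,0,0,0,-1.2],[0,0,0,0,0,0,-1.2],[0,0,0,0,0,0,-1.2]]]' > next.json && python3 inch.py next.json 60; echo '[[[0,0,0,0,0,0,-1.2],[0,0,0,0,0,0,-1.2],[0,0,0,0,0,0,-1.2],[0,0,0,0,0,0,-1.2],[0,0,0,0,0,0,-1.2],[0,0,0,0,0,0,-1.2],[0,0,0,0,0,0,-0.3],[0,0,0,0,0,0,0],[0,0,0,0,0,0,0]]]' > next.json && python3 inch.py next.json 60;python3 -c "
from h import *
tgt([.43,.253,.2])"
```

```text
time_s: 8.32
eef_pos: [0.4878, -0.1557, 0.3655]
orientation: [-0.001, 0.365, 0.931, -0.0]
wrist_force: [1.1, -0.1, -2.5]
width: 0.0197
finger_force: 60.0
time_s: 9.07
eef_pos: [0.4879, -0.1558, 0.3657]
orientation: [-0.001, 0.003, 1.0, 0.0]
wrist_force: [0.2, -0.0, -3.0]
width: 0.0196
finger_force: 60.0
grasp [ 0.4877 -0.1557  0.2024] yaw y 1.565 z [-0.001  0.001 -1.   ] delta tool [0.0599 0.4084 0.0027]
```

```bash
echo '[[[0,0,1.2,0,0,0,-0.06],[0,0,1.6,0,0,0,0],[0,0,1.6,0,0,0,0],[0,0,1.6,0,0,0,0],[0,0.4,1.6,0,0,0,0],[0,0.4,1.6,0,0,0,0],[0,0.4,1.6,0,0,0,0],[0,0.4,1.6,0,0,0,0],[0,0.4,1.6,0,0,0,0],[0,0.4,1.6,0,0,0,0],[0,0,0.72,0,0,0,0],[0,0,0,0,0,0,0]]]' > next.json && python3 inch.py next.json 60;python3 -c "
from h import *
tgt([.43,.253,.066])
c=robot.capture('top'); crop(c,100,130,160,120,5,'t4.png')
c=robot.capture('wrist');cv2.imwrite('pics/w4.png',c['img'][:,:,::-1])
"
```

```text
time_s: 10.07
eef_pos: [0.4258, 0.2571, 0.367]
orientation: [0.0, -0.004, 1.0, 0.002]
wrist_force: [0.5, 0.9, -3.3]
width: 0.0197
finger_force: 60.0
grasp [0.4259 0.2577 0.2037] yaw y 1.579 z [ 0.001  0.004 -1.   ] delta tool [-0.004  -0.0053  0.1377]
```

View pics/t4.png

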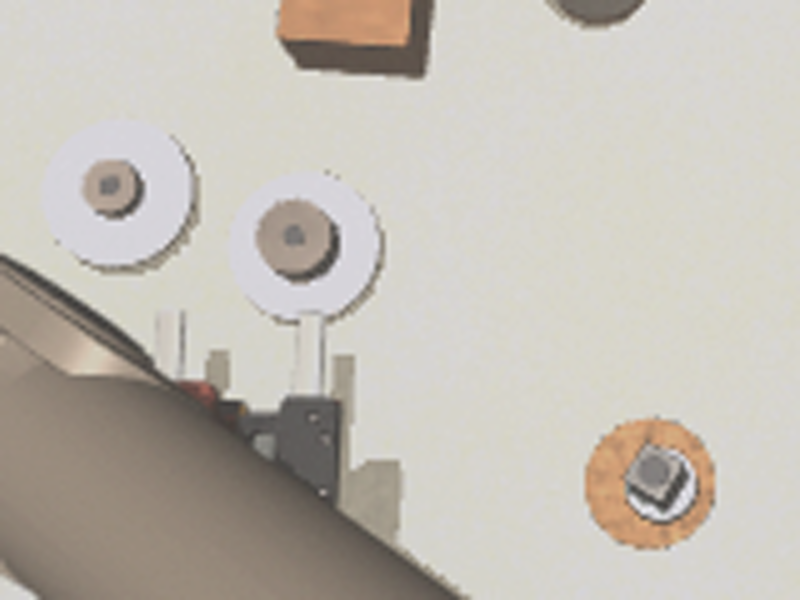

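View pics/w4.png

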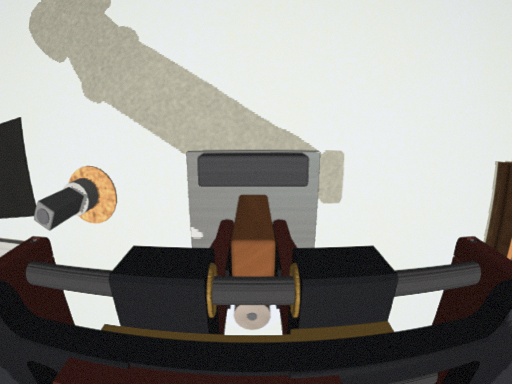

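Top crop: tines at (171,310) and (311,313), above and slightly left of core B, whose mark is still at (293,235). The wrist view shows B's mark at (252,316) between the fingers.

```bash
python3 -c "
from h import *
o=robot.observe();c=robot.capture('top');k=robot.capture('wrist')
tgt([.427,.253,.066])
T=lambda p,z:w(c,np.array(p).reshape(-1,2)/5+[99.6,129.6],z).round(4)[:,:2]
fz=o['eef_pos'][2]-.2238; print(fz)
print('tips',T([[157,310],[185,310],[297,313],[325,313]],fz+.005),'core',T([[293,235]],.054),T([[306,247]],.026))
print('wrist core',ww(o,k,[[251.5,316]],.054)[:,:2].round(4))
"; echo '[[[0,0,0,0,0,0,0],[0,0,0,0,0,0,0]]]' > next.json && python3 inch.py next.json 60
```

```text
grasp [0.4279 0.2506 0.2025] yaw y 1.571 z [-0.001 -0.002 -1.   ] delta tool [0.0008 0.0027 0.1365]
0.1422313109070793
tips [[0.5279 0.3055]
 [0.5283 0.29  ]
 [0.5282 0.2277]
 [0.5285 0.2122]] core [[0.5913 0.2543]] [[0.5897 0.2522]]
wrist core [[0.588  0.2504]]
time_s: 10.43
eef_pos: [0.4281, 0.2508, 0.3661]
orientation: [-0.0, 0.0, 1.0, -0.0]
wrist_force: [-0.3, -0.3, -2.7]
width: 0.0198
finger_force: 60.0
```

To row units: 0.006 m is 0.24, 0.001 m is 0.04.

```bash
echo '[[[0,0,0.04,1.2,0,0,0],[0,0,0,1.4,0,0,0],[0,0,0,1.2,0,0,0],[0,0,0,0.8,0,0,0],[0,0,0,0.6,0,0,0],[0,0,0,0.24,0,0,0],[0,0,0,0,0,0,0],[0,0,0,0,0,0,0],[0,0,0,0,0,0,0]]]' > next.json && python3 inch.py next.json 60; echo '[[[0,-0.4,0,0,0,0,0],[0,-0.4,0,0,0,0,0],[0,-0.4,0,0,0,0,0],[0,-0.4,0,0,0,0,0],[0,-0.4,0,0,0,0,0],[0,-0.4,0,0,0,0,0],[0,-0.4,0,0,0,0,0],[0,-0.32,0,0,0,0,0],[0,-0.28,0,0,0,0,0],[0,0,0,0,0,0,0],[0,0,0,0,0,0,0]]]' > next.json && python3 inch.py next.json 60; python3 -c "
from h import *
tgt([.515,.2515,.066]);o=robot.observe();k=robot.capture('wrist');cv2.imwrite('pics/w5.png',k['img'][:,:,::-1])"
```

```text
time_s: 11.18
eef_pos: [0.4282, 0.2533, 0.2314]
orientation: [0.001, -0.001, 1.0, 0.0]
wrist_force: [0.0, 0.3, -2.7]
width: 0.0196
finger_force: 60.0
time_s: 12.1
eef_pos: [0.5127, 0.2534, 0.2302]
orientation: [-0.0, -0.001, 1.0, 0.0]
wrist_force: [0.1, 0.4, -3.5]
width: 0.02
finger_force: 60.0
grasp [0.5127 0.2534 0.0669] yaw y 1.573 z [-0.  0. -1.] delta tool [-0.0023 -0.0019  0.0009]
```

View pics/w5.png

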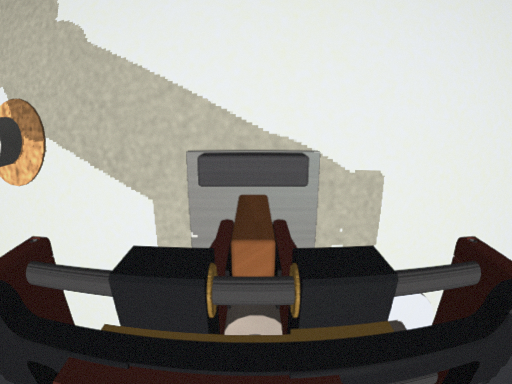

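```bash
echo '[[[0,0,0,-0.12,0,0,0],[0,0,0,-0.12,0,0,0],[0,0,0,-0.12,0,0,0],[0,0,0,-0.12,0,0,0],[0,0,0,-0.12,0,0,0],[0,0,0,-0.2,0,0,0],[0,0,0,-0.4,0,0,0],[0,0,0,-0.6,0,0,0],[0,0,0,-0.4,0,0,0],[0,0,0,0,0,0,0],[0,0,0,0,0,0,0]]]' > next.json && python3 inch.py next.json 60; python3 -c "
from h import *
tgt([.515,.2515,.066]);o=robot.observe();print(o['wrist_force'],o['wrist_torque']);k=robot.capture('side')
p=px(k,[[.55,.2515,.06]])[0];print(p);x,y=(p-[70,55]).astype(int);crop(k,max(x,0),max(y,0),140,105,5,'s5.png')"
```

```text
time_s: 13.07
eef_pos: [0.513, 0.2535, 0.2865]
orientation: [0.001, -0.001, 1.0, 0.0]
wrist_force: [-0.5, -0.1, -5.4]
width: 0.0198
finger_force: 60.0
grasp [0.5133 0.2537 0.1232] yaw y 1.573 z [ 0.002  0.001 -1.   ] delta tool [-0.0016 -0.0022  0.0572]
[-0.50788214 -0.06836306 -5.41408963] [ 0.02001351  0.00349235 -0.01908918]
[186.10578399 256.84591941]
```

View pics/s5.png

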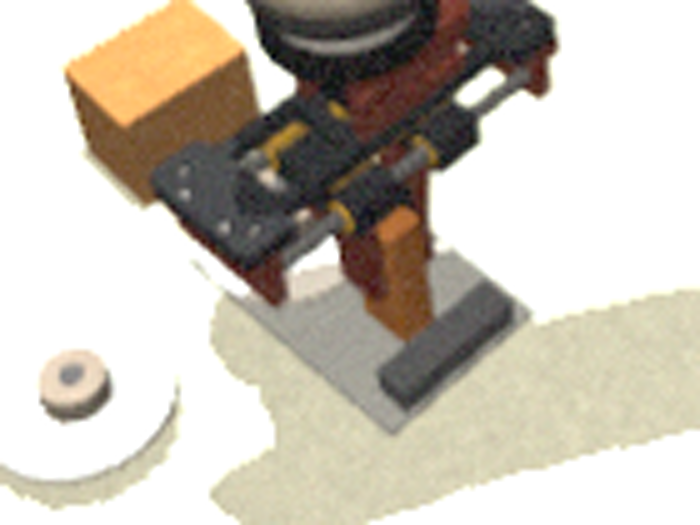

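Force rose to −5.4 N, so the core is on the fork and level. Carry to ring1 smoothly.

To row units: -0.03 m is -1.2, -0.024 m is -0.96.

```bash
echo '[[[0,0,0,-0.32,0,0,0],[0,0,0,-0.6,0,0,0],[0,0,0,-0.8,0,0,0],[0,0,0,-0.8,0,0,0],[0,0,0,-0.6,0,0,0],[0,0,0,-0.36,0,0,0],[0,0,-0.24,0,0,0,0],[0,0,-0.48,0,0,0,0],[0,0,-0.72,0,0,0,0],[0,0,-0.96,0,0,0,0],[0,0,-1.2,0,0,0,0],[0,0,-1.2,0,0,0,0]]]' > next.json && python3 inch.py next.json 60;echo '[[[0,0,-1.2,0,0,0,0],[0,0,-1.2,0,0,0,0],[0,0,-1.2,0,0,0,0],[0,-0.04,-1.2,0,0,0,0],[0,-0.12,-1.2,0,0,0,0],[0,-0.12,-1.2,0,0,0,0],[0,-0.12,-1.2,0,0,0,0],[0,-0.12,-1.2,0,0,0,0],[0,-0.06,-1.2,0,0,0,0],[0,0,-1.2,0,0,0,0],[0,0,-0.96,0,0,0,0],[0,0,-0.8,0,0,0,0]]]' > next.json && python3 inch.py next.json 60;echo '[[[0,0,-0.64,0,0,0,0],[0,0,-0.4,0,0,0,0],[0,0,-0.24,0,0,0,0],[0,0,0,0,0,0,0],[0,0,0,0,0,0,0],[0,0,0,0,0,0,0],[0,0,0,0,0,0,0]]]' > next.json && python3 inch.py next.json 60; python3 -c "
from h import *
tgt([.5275,-.243,.066]);o=robot.observe();print(o['wrist_force'],o['wrist_torque'],o['joints'].round(2));k=robot.capture('wrist');cv2.imwrite('pics/w6.png',k['img'][:,:,::-1])
"
```

```text
time_s: 14.12
eef_pos: [0.5121, 0.131, 0.3709]
orientation: [-0.001, -0.001, 1.0, -0.001]
wrist_force: [0.5, -0.8, -6.2]
width: 0.0199
finger_force: 60.0
time_s: 15.12
eef_pos: [0.5263, -0.2144, 0.3706]
orientation: [-0.002, 0.0, 1.0, -0.0]
wrist_force: [0.4, 0.2, -5.3]
width: 0.02
finger_force: 60.0
time_s: 15.7
eef_pos: [0.5284, -0.2412, 0.3724]
orientation: [0.0, -0.002, 1.0, 0.0]
wrist_force: [0.3, -0.4, -5.1]
width: 0.0199
finger_force: 60.0
grasp [ 0.5284 -0.2412  0.2091] yaw y 1.575 z [ 0.  0. -1.] delta tool [ 0.0009 -0.0019  0.1431]
[ 0.28749254 -0.43028132 -5.05611641] [ 0.07824087  0.01266769 -0.01890011] [ 0.94  0.48 -0.81  1.78  0.39  1.06  1.56]
```

View pics/w6.png

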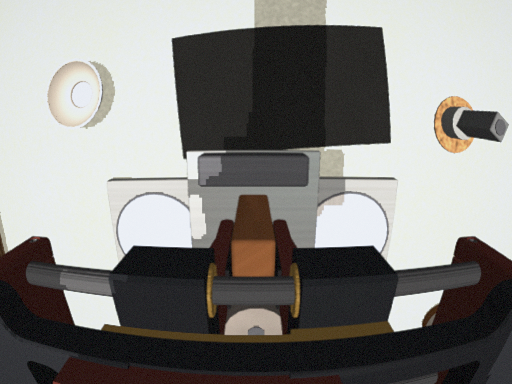

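The wrist view shows the block symmetric about the fork: near-edge corners at (108,180) and (397,180), core mark at (256,331). Checking ring x and the core's offset.

```bash
python3 -c "
from h import *
o=robot.observe();k=robot.capture('wrist')
print('edge',ww(o,k,[[108,180],[397,180]],.015)[:,:2].round(4),'ringouter',ww(o,k,[[117,228],[388,226]],.015)[:,:2].round(4))
fz=o['eef_pos'][2]-.2238
print(fz,'mark',ww(o,k,[[256,331]],fz+.005+.034)[:,:2].round(4),o['eef_pos'])
c=robot.capture('top');print('top edge',w(c,np.array([[38,288],[638,296],[42,46],[638,60]])/5+[254.6,144.6],.015)[:,:2].round(4))
"
```

```text
edge [[ 0.53   -0.4246]
 [ 0.529  -0.0605]] ringouter [[ 0.5944 -0.4201]
 [ 0.5905 -0.0651]]
0.1486380085831347 mark [[ 0.6025 -0.2395]] [ 0.52838659 -0.24140679  0.37243801]
top edge [[ 0.5276 -0.0596]
 [ 0.5319 -0.4256]
 [ 0.68   -0.0584]
 [ 0.6804 -0.4294]]
```

To row units: 0.015 m is 0.6, -0.001 m is -0.04.

```bash
echo '[[[0,-0.08,-0.04,0.32,0,0,0],[0,0,0,0.6,0,0,0],[0,0,0,0.8,0,0,0],[0,0,0,0.8,0,0,0],[0,0,0,0.8,0,0,0],[0,0,0,0.48,0,0,0],[0,0,0,0.32,0,0,0],[0,0,0,0.2,0,0,0],[0,0,0,0.16,0,0,0],[0,0,0,0.12,0,0,0],[0,0,0,0.12,0,0,0],[0,0,0,0.12,0,0,0]]]' > next.json && python3 inch.py next.json 60;echo '[[[0,0,0,0.08,0,0,0],[0,0,0,0.06,0,0,0],[0,0,0,0,0,0,0],[0,0,0,0,0,0,0]]]' > next.json && python3 inch.py next.json 60;python3 -c "
from h import *
print(robot.observe()['wrist_force'].round(2)); tgt([.52,-.242,.2])"
```

```text
time_s: 16.85
eef_pos: [0.5307, -0.2437, 0.2519]
orientation: [0.001, -0.001, 1.0, -0.0]
wrist_force: [0.5, -0.1, -3.5]
width: 0.0197
finger_force: 60.0
time_s: 17.18
eef_pos: [0.5304, -0.2436, 0.2481]
orientation: [0.0, -0.001, 1.0, -0.0]
wrist_force: [0.7, 0.1, -2.7]
width: 0.0201
finger_force: 60.0
[ 0.68  0.09 -2.71]
grasp [ 0.5305 -0.2437  0.0848] yaw y 1.573 z [ 0.001 -0.    -1.   ] delta tool [ 0.0104  0.0017 -0.1152]
```

Weight is off the fork (−2.7 N). Back out, rise, go to core A.

To row units: -0.04 m is -1.6, -0.03 m is -1.2.

```bash
echo '[[[0,0.4,0,0,0,0,0],[0,0.6,0,0,0,0,0],[0,0.6,0,0,0,0,0],[0,0.6,0,0,0,0,0],[0,0.6,0,0,0,0,0],[0,0.4,0,0,0,0,0],[0,0.24,0,0,0,0,0],[0,0,0,-0.8,0,0,0],[0,0,0,-1.2,0,0,0],[0,0,0,-1.6,0,0,0],[0,0,0,-1.2,0,0,0],[0,0,0.4,0,0,0,0]]]' > next.json && python3 inch.py next.json 60;echo '[[[0,0,1.2,0,0,0,0],[0,0,1.6,0,0,0,0],[0,0,1.6,0,0,0,0],[0,0,1.6,0,0,0,0],[0,0,1.6,0,0,0,0],[0,0,1.6,0,0,0,0],[0,0,1.6,0,0,0,0],[0,0,1.6,0,0,0,0],[0,0,1.6,0,0,0,0],[0,0,1.6,0,0,0,0],[0,0,1.6,0,0,0,0],[0,0,1.6,0,0,0,0]]]' > next.json && python3 inch.py next.json 60;echo '[[[0,-0.08,1.6,0,0,0,0],[0,-0.2,1.6,0,0,0,0],[0,-0.16,1.6,0,0,0,0],[0,0,1.2,0,0,0,0],[0,0,0.48,0,0,0,0],[0,0,0,0,0,0,0],[0,0,0,0,0,0,0],[0,0,0,0,0,0,0],[0,0,0,0,0,0,0]]]' > next.json && python3 inch.py next.json 60;python3 -c "
from h import *
tgt([.455,.3685,.066]);o=robot.observe();k=robot.capture('wrist');a=k['img'][288:352,200:304,::-1]
c=robot.capture('top');t=np.vstack([c['img'][140:200,100:190,::-1],c['img'][150:210,255:345,::-1]])
cv2.imwrite('pics/c7.png',np.vstack([cv2.resize(a,(390,240)),cv2.resize(cv2.convertScaleAbs(t[:,:65*2],alpha=1.6),None,fx=4.33,fy=4.33)[:,:390][:520]])[:600])
cv2.imwrite('pics/c7.png',np.hstack([cv2.resize(a,(390,240),interpolation=2),np.full((240,10,3),0,np.uint8),cv2.resize(cv2.convertScaleAbs(c['img'][140:200,100:200,::-1],alpha=1.6),(400,240),interpolation=2)]))
cv2.imwrite('pics/c8.png',cv2.resize(cv2.convertScaleAbs(c['img'][145:205,255:385,::-1],alpha=1.6),None,fx=5,fy=5,interpolation=2))
"
```

```text
time_s: 18.18
eef_pos: [0.4464, -0.2353, 0.3737]
orientation: [0.005, 0.0, 1.0, -0.003]
wrist_force: [2.1, -0.2, -3.0]
width: 0.0199
finger_force: 60.0
time_s: 19.18
eef_pos: [0.4423, 0.2382, 0.3672]
orientation: [-0.0, -0.001, 1.0, -0.0]
wrist_force: [0.8, 0.2, -3.0]
width: 0.0195
finger_force: 60.0
time_s: 19.93
eef_pos: [0.4544, 0.3964, 0.3674]
orientation: [0.0, -0.0, 1.0, -0.001]
wrist_force: [-0.3, 0.2, -2.6]
width: 0.0199
finger_force: 60.0
grasp [0.4545 0.3961 0.2041] yaw y 1.571 z [ 0.    -0.002 -1.   ] delta tool [-0.0005 -0.0274  0.1381]
```

```bash
python3 -c "
import cv2,numpy as np
a=cv2.imread('pics/c7.png');b=cv2.imread('pics/c8.png');o=np.zeros((540,800,3),np.uint8);o[:240]=a;o[240:540,:650]=b;cv2.imwrite('pics/c9.png',o)"
```

```text
(no output)
```

View pics/c9.png

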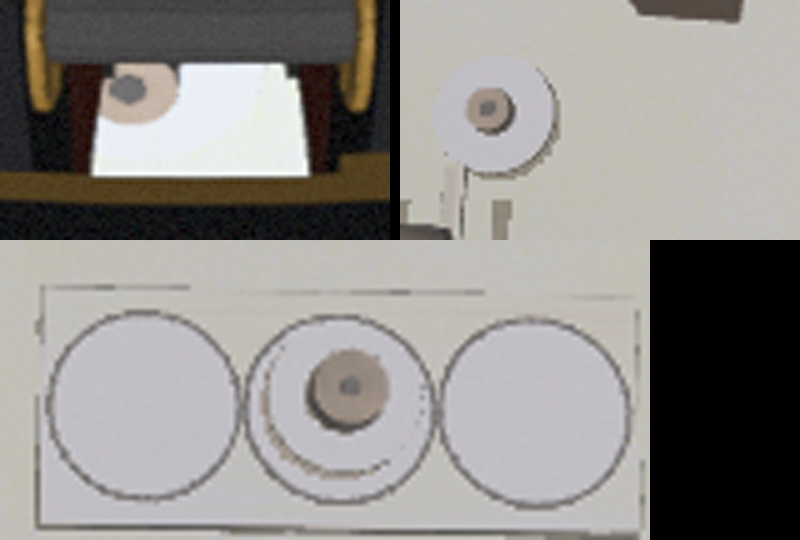

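Core B stands inside the middle ring with its mark at (350,385) in the crop. Core A is unmoved. I overshot in y by 27 mm, and A's mark is at wrist pixel (234,312).

```bash
python3 -c "
from h import *
o=robot.observe();k=robot.capture('wrist');c=robot.capture('top')
print('A wrist',ww(o,k,[[234.1,311.7]],.042)[:,:2].round(4), 'B',w(c,np.array([[350,145]])/5+[254.6,144.6],.069)[:,:2].round(4),'ring1',w(c,np.array([[340,170]])/5+[254.6,144.6],.015)[:,:2].round(4))
tgt([.455,.3685,.066])"
```

```text
A wrist [[0.6196 0.3717]] B [[ 0.6098 -0.2425]] ring1 [[ 0.6058 -0.244 ]]
grasp [0.4544 0.3972 0.2046] yaw y 1.571 z [ 0.001 -0.    -1.   ] delta tool [-0.0005 -0.0286  0.1386]
```

Units first: shifts go in units of 25 mm and turns go in units of 0.1 rad. So 0.035 m is 1.4, 0.03 m is 1.2.

```bash
echo '[[[0,0,-0.6,0.8,0,0,0],[0,0,-0.48,1.2,0,0,0],[0,0,0,1.4,0,0,0],[0,0,0,1,0,0,0],[0,0,0,0.8,0,0,0],[0,0,0,0.32,0,0,0],[0,0,0,0,0,0,0],[0,0,0,0,0,0,0],[0,0,0,0,0,0,0],[0,0,0,0,0,0,0]]]' > next.json && python3 inch.py next.json 60; python3 -c "
from h import *
tgt([.544,.370,.066]);o=robot.observe();k=robot.capture('wrist');a=k['img'][288:352,200:304,::-1];cv2.imwrite('pics/w10.png',cv2.resize(a,None,fx=5,fy=5))"
```

```text
time_s: 20.97
eef_pos: [0.4543, 0.3718, 0.2315]
orientation: [0.001, -0.001, 1.0, 0.001]
wrist_force: [0.1, 0.4, -3.2]
width: 0.0199
finger_force: 60.0
grasp [0.4547 0.3721 0.0682] yaw y 1.573 z [ 0.002  0.002 -1.   ] delta tool [-0.0893 -0.0023  0.0023]
```

View pics/w10.png

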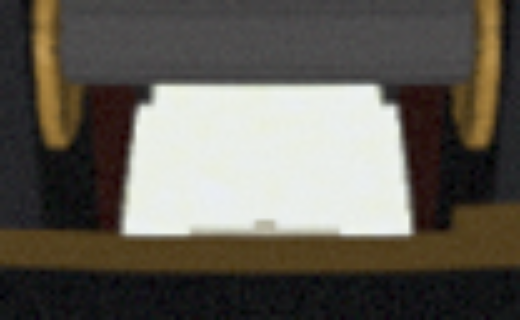

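The stone and mark are centred in the finger gap at (265,230), so alignment is good. Insert and lift.

```bash
echo '[[[0,-0.4,0,0,0,0,0],[0,-0.4,-0.04,0,0,0,0],[0,-0.4,0,0,0,0,0],[0,-0.4,0,0,0,0,0],[0,-0.4,0,0,0,0,0],[0,-0.4,0,0,0,0,0],[0,-0.4,0,0,0,0,0],[0,-0.36,0,0,0,0,0],[0,-0.28,0,0,0,0,0],[0,-0.12,0,0,0,0,0],[0,0,0,0,0,0,0],[0,0,0,0,0,0,0]]]' > next.json && python3 inch.py next.json 60; echo '[[[0,0,0,-0.12,0,0,0],[0,0,0,-0.12,0,0,0],[0,0,0,-0.12,0,0,0],[0,0,0,-0.12,0,0,0],[0,0,0,-0.12,0,0,0],[0,0,0,-0.24,0,0,0],[0,0,0,-0.48,0,0,0],[0,0,0,-0.8,0,0,0],[0,0,0,-1.2,0,0,0],[0,0,0,-1.2,0,0,0],[0,0,0,-0.8,0,0,0],[0,0,0,-0.4,0,0,0]]]' > next.json && python3 inch.py next.json 60;echo '[[[0,0,0,0,0,0,0],[0,0,0,0,0,0,0],[0,0,0,0,0,0,0]]]' > next.json && python3 inch.py next.json 60; python3 -c "
from h import *
tgt([.53,-.364,.066]);o=robot.observe();k=robot.capture('wrist');a=k['img'][288:352,200:304,::-1];cv2.imwrite('pics/w11.png',cv2.resize(a,None,fx=5,fy=5))"
```

```text
time_s: 22.02
eef_pos: [0.5426, 0.3706, 0.2297]
orientation: [-0.0, -0.001, 1.0, 0.0]
wrist_force: [-0.3, -1.2, -2.4]
width: 0.0195
finger_force: 60.0
time_s: 23.02
eef_pos: [0.5429, 0.3714, 0.3773]
orientation: [0.002, -0.001, 1.0, 0.002]
wrist_force: [-0.0, 0.5, -4.3]
width: 0.0199
finger_force: 60.0
time_s: 23.27
eef_pos: [0.5426, 0.3697, 0.3711]
orientation: [-0.001, -0.001, 1.0, -0.001]
wrist_force: [-0.1, -0.1, -5.3]
width: 0.0199
finger_force: 60.0
grasp [0.5423 0.3694 0.2078] yaw y 1.573 z [-0.002 -0.002 -1.   ] delta tool [ 0.0136 -0.7331  0.1433]
```

View pics/w11.png

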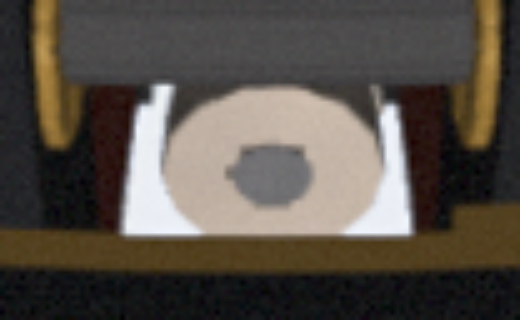

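That shows core A on the fork with its mark at (272,176) in the crop, wrist pixel (254.4,323). By my count I've now viewed 15 pictures, one over the limit of 14. From here I'll measure with image code only and view nothing more.

```bash
python3 -c "
from h import *
o=robot.observe();k=robot.capture('wrist')
fz=o['eef_pos'][2]-.2238;m=ww(o,k,[[254.4,323.2]],fz+.027)[0];print('offset',(m-o['eef_pos']).round(4))
tgt([.605-.077,-.1225,.066])"; echo '[[[0,0,-0.24,0,0,0,0],[0,0,-0.48,0,0,0,0],[0,0,-0.72,0,0,0,0],[0,0,-0.96,0,0,0,0],[0,0,-1.2,0,0,0,0],[0,0,-1.2,0,0,0,0],[0,0,-1.2,0,0,0,0],[0,0,-1.2,0,0,0,0],[0,0,-1.2,0,0,0,0],[0,0,-1.2,0,0,0,0],[0,0.08,-1.2,0,0,0,0],[0,0.12,-1.2,0,0,0,0]]]' > next.json && python3 inch.py next.json 60;echo '[[[0,0.12,-1.2,0,0,0,0],[0,0.12,-1.2,0,0,0,0],[0,0.08,-1.2,0,0,0,0],[0,0.04,-1.2,0,0,0,0],[0,0,-0.96,0,0,0,0],[0,0,-0.72,0,0,0,0],[0,0,-0.56,0,0,0,0],[0,0,-0.4,0,0,0,0],[0,0,-0.24,0,0,0,0],[0,0,0,0,0,0,0],[0,0,0,0,0,0,0],[0,0,0,0,0,0,0]]]' > next.json && python3 inch.py next.json 60;python3 -c "
from h import *
tgt([.605-.077,-.1225,.066]);print(robot.observe()['wrist_force'].round(2))"
```

```text
offset [ 0.076   0.0002 -0.1968]
grasp [0.5423 0.3696 0.2076] yaw y 1.573 z [-0.002 -0.002 -1.   ] delta tool [ 0.0151 -0.4918  0.1426]
time_s: 24.37
eef_pos: [0.538, 0.0677, 0.3725]
orientation: [-0.0, -0.001, 1.0, -0.0]
wrist_force: [0.6, 0.1, -4.7]
width: 0.0198
finger_force: 60.0
time_s: 25.37
eef_pos: [0.5299, -0.1204, 0.3729]
orientation: [0.0, -0.002, 1.0, 0.0]
wrist_force: [-0.5, 0.5, -5.1]
width: 0.0198
finger_force: 60.0
grasp [ 0.53   -0.1203  0.2096] yaw y 1.575 z [ 0.     0.001 -1.   ] delta tool [ 0.002  -0.0023  0.1436]
[-0.48  0.52 -5.05]
```

```bash
echo '[[[0,0.04,-0.08,0.32,0,0,0],[0,0,0,0.6,0,0,0],[0,0,0,0.8,0,0,0],[0,0,0,0.8,0,0,0],[0,0,0,0.8,0,0,0],[0,0,0,0.48,0,0,0],[0,0,0,0.32,0,0,0],[0,0,0,0.2,0,0,0],[0,0,0,0.16,0,0,0],[0,0,0,0.12,0,0,0],[0,0,0,0.12,0,0,0],[0,0,0,0.12,0,0,0]]]' > next.json && python3 inch.py next.json 60;echo '[[[0,0,0,0.08,0,0,0],[0,0,0,0.08,0,0,0],[0,0,0,0,0,0,0],[0,0,0,0,0,0,0]]]' > next.json && python3 inch.py next.json 60;python3 -c "
from h import *
print(robot.observe()['wrist_force'].round(2)); tgt([.52,-.1225,.2])"
```

```text
time_s: 26.37
eef_pos: [0.5294, -0.1237, 0.2523]
orientation: [0.001, -0.001, 1.0, -0.0]
wrist_force: [0.4, -0.1, -3.6]
width: 0.0198
finger_force: 60.0
time_s: 26.7
eef_pos: [0.5291, -0.1236, 0.248]
orientation: [0.0, -0.001, 1.0, -0.0]
wrist_force: [-0.9, -0.4, -2.1]
width: 0.0197
finger_force: 60.0
[-0.89 -0.43 -2.08]
grasp [ 0.5292 -0.1236  0.0847] yaw y 1.573 z [ 0. -0. -1.] delta tool [ 0.0091  0.0011 -0.1153]
```

Released. Back out, rise and turn the fork for the mat.

```bash
echo '[[[0,0.4,0,0,0,0,0],[0,0.6,0,0,0,0,0],[0,0.6,0,0,0,0,0],[0,0.6,0,0,0,0,0],[0,0.6,0,0,0,0,0],[0,0.4,0,0,0,0,0],[0,0.24,0,0,0,0,0],[0,0,0,-0.8,0,0,0],[0,0,0,-1.2,0,0,0],[0,0,0,-1.2,0,0,0],[0,-0.2,-0.8,-0.8,0,0,0],[0,-0.2,-1.2,0,0,0,0]]]' > next.json && python3 inch.py next.json 60;echo '[[[0,0,0,0,0,0,1.2],[0,0,0,0,0,0,1.2],[0,0,0,0,0,0,1.2],[0,0,0,0,0,0,1.2],[0,0,0,0,0,0,1.2],[0,0,0,0,0,0,1.2],[0,0,0,0,0,0,1.2],[0,0,0,0,0,0,1.2],[0,0,0,0,0,0,1.2],[0,0,0,0,0,0,1.2],[0,0,0,0,0,0,1.2],[0,0,0,0,0,0,1.2]]]' > next.json && python3 inch.py next.json 60;echo '[[[0,0,0,0,0,0,1.2],[0,0,0,0,0,0,0.35],[0,0,0,0,0,0,0],[0,0,0,0,0,0,0]]]' > next.json && python3 inch.py next.json 60;python3 -c "
from h import *
tgt([.424,-.175,.063])"
```

```text
time_s: 27.7
eef_pos: [0.4551, -0.1714, 0.3526]
orientation: [0.004, -0.004, 1.0, -0.001]
wrist_force: [1.0, -0.0, -1.9]
width: 0.0198
finger_force: 60.0
time_s: 28.7
eef_pos: [0.4531, -0.1735, 0.348]
orientation: [0.0, 0.661, 0.751, 0.0]
wrist_force: [0.6, 0.0, -2.6]
width: 0.02
finger_force: 60.0
time_s: 29.03
eef_pos: [0.4531, -0.1735, 0.3479]
orientation: [0.0, 0.714, 0.7, 0.0]
wrist_force: [-0.1, 0.1, -4.1]
width: 0.0197
finger_force: 60.0
grasp [ 0.4532 -0.1736  0.1846] yaw y -0.02 z [ 0. -0. -1.] delta tool [-0.002  -0.0292  0.1216]
```

To row units: 0.003 m is 0.12, 0.03 m is 1.2.

```bash
echo '[[[0,-0.08,-0.6,0.4,0,0,0],[0,0,-0.56,0.8,0,0,0],[0,0,0,1.2,0,0,0],[0,0,0,1.2,0,0,0],[0,0,0,0.6,0,0,0],[0,0,0,0.32,0,0,0],[0,0,0,0.16,0,0,0],[0,0,0,0.12,0,0,0],[0,0,0,0.04,0,0,0],[0,0,0,0,0,0,0],[0,0,0,0,0,0,0]]]' > next.json && python3 inch.py next.json 60; python3 -c "
from h import *
print(robot.observe()['wrist_force'].round(2)); tgt([.424,-.175,.063])"; echo '[[[0.07,0,0,0,0,0,0],[0.07,0,0,0,0,0,0],[0.07,0,0,0,0,0,0],[0.07,0,0,0,0,0,0],[0.07,0,0,0,0,0,0],[0.07,0,0,0,0,0,0],[0.07,0,0,0,0,0,0],[0.07,0,0,0,0,0,0],[0.07,0,0,0,0,0,0],[0.07,0,0,-0.8,0,0,0],[0.07,0,0,-1.2,0,0,0],[0.07,0,0,-1.2,0,0,0]]]' > next.json && python3 inch.py next.json; echo '[[[0.07,0,0,-1.2,0,0,0],[0.07,0,1.2,-1.2,0,0,0],[0.07,0,1.2,0,0,0,0],[0.07,0,0,0,0,0,0],[0.07,0,0,0,0,0,0],[0.07,0,0,0,0,0,0]]]' > next.json && python3 inch.py next.json; python3 -c "
from h import *
tgt([.4485,.0295,.18])"
```

```text
time_s: 29.95
eef_pos: [0.4245, -0.1753, 0.2276]
orientation: [0.001, 0.715, 0.699, 0.0]
wrist_force: [-0.4, 0.4, -2.6]
width: 0.02
finger_force: 60.0
[-0.35  0.37 -2.61]
grasp [ 0.4247 -0.1754  0.0643] yaw y -0.022 z [ 0.001 -0.001 -1.   ] delta tool [ 0.0004 -0.0007  0.0013]
time_s: 30.95
eef_pos: [0.4236, -0.1748, 0.3071]
orientation: [-0.001, 0.715, 0.699, -0.0]
wrist_force: [-0.2, -0.6, -0.4]
width: 0.0698
finger_force: 0.0
time_s: 31.45
eef_pos: [0.4826, -0.1763, 0.3654]
orientation: [-0.001, 0.715, 0.699, -0.001]
wrist_force: [0.6, -0.3, -0.6]
width: 0.0696
finger_force: 0.0
grasp [ 0.4823 -0.1762  0.2021] yaw y -0.022 z [-0.002  0.001 -1.   ] delta tool [ 0.2049 -0.0382  0.0223]
```

To row units: 0.03 m is 1.2, 0.04 m is 1.6, 0.116 rad is 1.16.

```bash
echo '[[[0.07,1.2,0,0,0,0,0],[0.07,1.6,-0.4,0,0,0,0],[0.07,1.6,-0.4,0,0,0,0],[0.07,1.6,-0.4,0,0,0,0],[0.07,1.4,-0.32,0,0,0,0],[0.07,0.8,0,0,0,0,1.15],[0.07,0,0,0,0,0,1.16],[0.07,0,0,0,0,0,1.16],[0.07,0,0,0,0,0,1.16],[0.07,0,0,0,0,0,0],[0.07,0,0,0,0,0,0],[0.07,0,0,0,0,0,0]]]' > next.json && python3 inch.py next.json
cat >> h.py <<'E'
def core(c,xy,ztop,rad):
    "stone top centre near xy: warm, not dark, within 45 mm"
    y,x=np.mgrid[:384,:512]; P=w(c,np.c_[x.ravel(),y.ravel()],ztop)[:,:2].reshape(384,512,2)
    i=c['img'].astype(int); m=((i[...,0]-i[...,2])>10)&(i.sum(2)>0)&(np.hypot(*(P-xy).transpose(2,0,1))<.04)
    return P[m].mean(0).round(4) if m.any() else None,int(m.sum()),round(float(m.sum()*(P[100,200,0]-P[101,200,0])**2/np.pi)**.5,4)
E
python3 - <<'E'
from h import *
tgt([.4485,.029,.072])
c=robot.capture('top')
for n,xy,z in(('s',(.605,-.123),.057),('m',(.605,-.243),.069)):
    print(n,core(c,np.array(xy),z,0))
    u=px(c,[[*xy,z]])[0]; print(u, [c['img'][int(u[1]+d),int(u[0]+e)].tolist() for d,e in((0,0),(4,0),(-4,0),(0,-9),(9,0))])
E
```

```text
time_s: 32.45
eef_pos: [0.4494, 0.029, 0.3659]
orientation: [-0.0, 0.855, 0.518, -0.001]
wrist_force: [-0.3, 0.4, 0.1]
width: 0.0701
finger_force: 0.0
grasp [0.4492 0.029  0.2026] yaw y -0.482 z [-0.001 -0.    -1.   ] delta tool [-0.0002 -0.0006  0.1306]
s (array([ 0.6262, -0.1074]), 7, 0.0049)
[284.09286655 175.0383264 ] [[114, 113, 117], [114, 113, 116], [114, 112, 116], [114, 113, 116], [114, 113, 117]]
m (array([ 0.6089, -0.2428]), 149, 0.0222)
[324.75626583 175.19418179] [[70, 67, 67], [91, 84, 78], [89, 81, 75], [114, 112, 115], [114, 113, 116]]
```

Core m reads (0.609,−0.243) with radius 22 mm, which is right. Core s isn't at ring0, so it may have been knocked. Searching wider.

Run:
```python
from h import *
c=robot.capture('top'); i=c['img'].astype(int)
m=((i[...,0]-i[...,2]>9)&(i.sum(2)>150)&(i[...,0]-i[...,2]<40)).astype(np.uint8)
n,l,s,ce=cv2.connectedComponentsWithStats(m)
for k in range(1,n):
    if s[k,4]>30: print(s[k],ce[k].round(1),w(c,[ce[k]],.057)[0,:2].round(3), i[l==k].mean(0).round(0))
```

```text
[    0     0   512    82 38601] [262.4  37.3] [ 1.051 -0.047] [97. 90. 81.]
[  5  93  21  21 316] [ 14.7 103.1] [0.811 0.712] [86. 78. 71.]
[480 104  20  20 319] [489.2 113.8] [ 0.813 -0.75 ] [86. 78. 72.]
[458 106   5 121 323] [459.7 165.1] [ 0.649 -0.65 ] [82. 77. 69.]
[207 110  22  26 120] [217.  124.9] [0.757 0.084] [70. 60. 53.]
[285 112  19  19 191] [293.8 122.5] [ 0.77 -0.15] [91. 86. 78.]
[281 125  13  15  32] [284.6 133.3] [ 0.735 -0.122] [88. 84. 77.]
[ 42 128   3  31  34] [ 42.7 142.3] [0.688 0.611] [79. 74. 67.]
[487 134  14  13  31] [496.5 142.8] [ 0.721 -0.766] [92. 84. 77.]
[504 150   8  21 136] [508. 160.] [ 0.668 -0.796] [86. 78. 71.]
[287 153  12  11  75] [292.7 158.1] [ 0.658 -0.148] [94. 86. 80.]
[  0 162  20  20 325] [  9.2 171.4] [0.595 0.702] [87. 78. 72.]
[318 167  15  15 157] [324.7 173.9] [ 0.611 -0.245] [89. 82. 76.]
[ 189  173   93  168 7231] [233.5 255.4] [0.363 0.02 ] [75. 68. 62.]
[504 173   8  14  31] [505.9 176.9] [ 0.616 -0.786] [91. 83. 75.]
[  0 186  18  20  43] [ 12.7 198.2] [0.514 0.681] [91. 78. 66.]
[ 31 188  10  53  63] [ 37.5 215.7] [0.464 0.
[... 238 characters left out ...]
395.4 241.5] [ 0.415 -0.45 ] [103.  96.  88.]
[473 228  29  12  80] [482.6 235.1] [ 0.441 -0.705] [84. 79. 70.]
[  0 240  29  11  70] [ 16.5 246. ] [0.374 0.652] [79. 73. 65.]
[473 265  39  80 351] [489.  301.9] [ 0.251 -0.71 ] [98. 94. 84.]
[465 274  26  69 169] [476.3 308.2] [ 0.233 -0.673] [82. 78. 70.]
[489 276  11  38  48] [492.1 293.9] [ 0.274 -0.721] [84. 80. 72.]
[223 333   6   9  46] [225.3 337. ] [0.137 0.035] [84. 80. 72.]
[ 240  337   53   47 2160] [266.9 361.9] [ 0.074 -0.083] [69. 62. 56.]
[211 344  20  18 174] [221.2 351.9] [0.097 0.045] [85. 79. 72.]
[196 356  21  28 314] [205.6 370.7] [0.046 0.086] [98. 90. 81.]
[229 377   7   6  31] [232.2 379.2] [0.026 0.012] [68. 63. 57.]
```

Core s was knocked to about (0.658,−0.148), still on the block and the right size. It needs the fork again, angled at yaw −0.3 to stay clear of core m. First I'll refine its position with the side camera and confirm it's upright, then return to the fork.

```bash
python3 - <<'E'
from h import *
for n in('top','side'):
    c=robot.capture(n); i=c['img'].astype(int)
    for nm,P in(('s',[.656,-.148,.057]),('m',[.606,-.243,.069]),('fork handle',[.424,-.175,.088])):
        u=px(c,[P])[0]; x,y=u.astype(int); s=14; a=i[y-s:y+s,x-s:x+s]; d=a[...,0]-a[...,2]; m=(d>9) if nm!='fork handle' else (d>30)
        k,l,st,ce=cv2.connectedComponentsWithStats(m.astype(np.uint8)); b=1+np.argmax(st[1:,4]) if k>1 else 0
        print(n,nm,'pred',u.round(1),'found',(ce[b]+[x-s,y-s]).round(1),st[b])
        if n=='side' and nm=='s': print('\n'.join(''.join('#' if v else '.' for v in r) for r in m))
E
echo '[[[0.07,0,0,0,0,0,-1.15],[0.07,0,0,0,0,0,-1.16],[0.07,0,0,0,0,0,-1.16],[0.07,0,0,0,0,0,-1.16],[0.07,-1.2,0.2,0,0,0,0],[0.07,-1.6,0,0,0,0,0],[0.07,-1.6,0,0,0,0,0],[0.07,-1.6,0,0,0,0,0],[0.07,-1.4,-0.4,0,0,0,0],[0.07,-0.8,-0.6,0,0,0,0],[0.07,0,0,0,0,0,0],[0.07,0,0,0,0,0,0]]]' > next.json && python3 inch.py next.json; python3 -c "
from h import *
tgt([.4242,-.1751,.063])"
```

```text
top s pred [292.6 158.7] found [292.7 158.1] [ 9  9 12 11 77]
top m pred [324.8 174.9] found [324.7 173.9] [  8   7  15  15 157]
top fork handle pred [302.  235.3] found [301.6 234.6] [10 11 10  7 62]
side s pred [260.8 161.8] found [250.1 152.7] [  0   0  10  16 120]
##########.#.#.......#######
##########...........#######
##########...........#######
##########...........#######
##########...........#######
##########............######
##########............######
##########.....#####..######
##########....######...#####
##########....######...#####
#######.......##..##.....###
#####.........##...#.....###
##.#.......##.###....###.###
##........###...##...###..##
##........###....#....###..#
#.........####..##....###..#
..........#########....###..
..........#########....###..
...........########.....###.
..............###........##.
..........###.####..........
............###.#....#......
.....................##.....
#....................##.....
##...................##.....
###..................##.....
####.................##.....
##...#..............##......
side m pred [292.2 151.5] found [288.5 153.5] [  0   0  24  28 395]
side fork handle pred [327.9 184.3] found [326.4 189.3] [  8  11  12  17 159]
time_s: 33.65
eef_pos: [0.4248, -0.1764, 0.3661]
orientation: [-0.0, 0.716, 0.698, -0.0]
wrist_force: [0.6, 1.1, -0.4]
width: 0.0701
finger_force: 0.0
grasp [ 0.4247 -0.1764  0.2028] yaw y -0.025 z [-0. -0. -1.] delta tool [ 0.0013 -0.0005  0.1398]
```

Both cameras agree on core s at (0.656,−0.148), and the fork is where I left it. Re-grip it, lift, and turn to yaw −0.3 (rz −1.29).

To row units: 0.04 m is 1.6, 0.03 m is 1.2.

```bash
echo '[[[0.07,0.04,0,1.2,0,0,0],[0.07,0,0,1.6,0,0,0],[0.07,0,0,1.6,0,0,0],[0.05,0,0,0.8,0,0,0],[0,0,0,0.38,0,0,0],[0,0,0,0,0,0,0],[0,0,0,0,0,0,0],[0,0,0,0,0,0,0],[0,0,0,0,0,0,0],[0,0,0,0,0,0,0],[0,0,0,0,0,0,0],[0,0,0,0,0,0,0]]]' > next.json && python3 inch.py next.json 60; echo '[[[0,0,0,0,0,0,0],[0,0,0,0,0,0,0],[0,0,0,0,0,0,0],[0,0,0,0,0,0,0]]]' > next.json && python3 inch.py next.json 60; python3 -c "
from h import *
o=robot.observe(); print(o['width'],o['finger_force'],o['eef_pos'])"
```

```text
time_s: 34.65
eef_pos: [0.4257, -0.1744, 0.2277]
orientation: [0.001, 0.715, 0.699, -0.0]
wrist_force: [-1.4, -0.5, 8.0]
width: 0.0199
finger_force: 60.0
time_s: 34.98
eef_pos: [0.4257, -0.1744, 0.2276]
orientation: [0.001, 0.715, 0.699, -0.0]
wrist_force: [-2.0, -0.4, 8.8]
width: 0.0199
finger_force: 60.0
0.019886844707229016 60.00162363052368 [ 0.42570706 -0.17438746  0.22764661]
```

```bash
echo '[[[0,0,0,-0.6,0,0,0],[0,0,0,-1.2,0,0,0],[0,0.4,0.8,-1.2,0,0,0],[0,0.8,0.8,-1.2,0,0,0],[0,0.8,0.8,-0.6,0,0,0],[0,0.8,0.6,0,0,0,0],[0,0,0,0,0,0,-1.2],[0,0,0,0,0,0,-1.2],[0,0,0,0,0,0,-1.2],[0,0,0,0,0,0,-1.2],[0,0,0,0,0,0,-1.2],[0,0,0,0,0,0,-1.2]]]' > next.json && python3 inch.py next.json 60; echo '[[[0,0,0,0,0,0,-1.2],[0,0,0,0,0,0,-1.2],[0,0,0,0,0,0,-1.2],[0,0,0,0,0,0,-1.2],[0,0,0,0,0,0,-0.9],[0,0,0,0,0,0,0],[0,0,0,0,0,0,0],[0,0,0,0,0,0,0]]]' > next.json && python3 inch.py next.json 60;python3 -c "
from h import *
tgt([.501,-.100,.08]);o=robot.observe();c=robot.capture('wrist');i=c['img'].astype(int)
a=i[296:348,222:284];print('\n'.join(''.join('#' if v[0]-v[2]>12 and v.sum()>200 else ('o' if v.sum()<250 else '.') for v in r) for r in a[::2]))"
```

```text
time_s: 35.98
eef_pos: [0.5016, -0.1059, 0.3465]
orientation: [-0.0, 0.42, 0.908, -0.0]
wrist_force: [-0.0, 0.3, -2.9]
width: 0.0197
finger_force: 60.0
time_s: 36.65
eef_pos: [0.5019, -0.1059, 0.3467]
orientation: [-0.0, 0.152, 0.988, -0.0]
wrist_force: [0.1, -0.1, -3.1]
width: 0.0199
finger_force: 60.0
grasp [ 0.5018 -0.1059  0.1834] yaw y 1.265 z [-0. -0. -1.] delta tool [0.0026 0.0054 0.1034]
oooooooooooooooooooooooooooooooooooooooooooooooooooooooooooooo
oooooooooooooooooooooooooooooooooooooooooooooooooooooooooooooo
oooooooooooooooooooooooooooooooooooooooooooooooooooooooooooooo
oooooooooooooooooooooooooooooooooooooooooooooooooooooooooooooo
ooooooooo............................................ooooooooo
oooooooo...............................................ooooooo
oooooo...............................o...................ooooo
ooooo.........................ooooooooooooooo..##.........oooo
ooooo.......................oooooooooooooooooooo..........oooo
oooo......................oooooooooooooooooooooooo.........ooo
oooo.....................oooooo#############.oooooo........ooo
oooo....
[... 236 characters left out ...]
.....oo
ooo.....................#########..........#########........oo
oo......................#########.........#########.........oo
oo.......................###########....##########...........o
oo........................#######################............o
oo#..........................#################...............o
oooooooooooooooooooooooooooooooooooooooooooooooooooooooooooooo
oooooooooooooooooooooooooooooooooooooooooooooooooooooooooooooo
oooooooooooooooooooooooooooooooooooooooooooooooooooooooooooooo
oooooooooooooooooooooooooooooooooooooooooooooooooooooooooooooo
oooooooooooooooooooooooooooooooooooooooooooooooooooooooooooooo
oooooooooooooooooooooooooooooooooooooooooooooooooooooooooooooo
```

```bash
python3 -c "
from h import *
o=robot.observe();c=robot.capture('wrist')
m=ww(o,c,[[260,327]],.057)[0];print('s',m.round(4)); d=np.array([np.cos(o_:=np.arctan2(*(R.from_quat(np.array(o['orientation'])[[1,2,3,0]]).apply([-1,0,0])[[1,0]]))),np.sin(o_)]);print('fork yaw',o_)
C=np.array([.6555,-.1475]); print('pre',C-.162*d); tgt([*(C-.162*d),.084]); 
C=(m[:2]+C)/2; tgt([*(C-.162*d),.084])"
```

```text
s [ 0.6568 -0.1473  0.057 ]
fork yaw -0.30519022525022105
pre [ 0.50098605 -0.09882311]
grasp [ 0.502  -0.1059  0.1835] yaw y 1.266 z [-0. -0. -1.] delta tool [0.003  0.0064 0.0995]
grasp [ 0.502  -0.1059  0.1835] yaw y 1.266 z [-0. -0. -1.] delta tool [0.0024 0.0067 0.0995]
```

To row units: 0.015 m is 0.6, 0.025 m is 1.

```bash
echo '[[[0,0.04,0.12,0.6,0,0,0],[0,0.04,0.12,1,0,0,0],[0,0,0.024,1,0,0,0],[0,0,0,0.72,0,0,0],[0,0,0,0.48,0,0,0],[0,0,0,0.22,0,0,0],[0,0,0,0,0,0,0],[0,0,0,0,0,0,0],[0,0,0,0,0,0,0]]]' > next.json && python3 inch.py next.json 60; python3 -c "
from h import *
tgt([.501,-.0988,.083])"; echo '[[[0,-0.4,0,0,0,0,0],[0,-0.4,0,0,0,0,0],[0,-0.4,0,0,0,0,0],[0,-0.4,0,0,0,0,0],[0,-0.4,0,0,0,0,0],[0,-0.4,0,0,0,0,0],[0,-0.4,0,0,0,0,0],[0,-0.32,0,0,0,0,0],[0,-0.24,0,0,0,0,0],[0,-0.08,0,0,0,0,0],[0,0,0,0,0,0,0],[0,0,0,0,0,0,0]]]' > next.json && python3 inch.py next.json 60; python3 -c "
from h import *
tgt([.5837,-.1245,.083]);o=robot.observe();print(o['wrist_force'].round(2))"
```

```text
time_s: 37.5
eef_pos: [0.5027, -0.0989, 0.2474]
orientation: [0.001, 0.151, 0.989, -0.0]
wrist_force: [0.5, -1.0, -3.1]
width: 0.0196
finger_force: 60.0
grasp [ 0.503  -0.099   0.0841] yaw y 1.268 z [ 0.002 -0.    -1.   ] delta tool [ 0.002  -0.0005  0.0011]
time_s: 38.5
eef_pos: [0.5839, -0.1244, 0.2462]
orientation: [-0.0, 0.151, 0.989, 0.0]
wrist_force: [-0.1, -0.2, -3.4]
width: 0.0198
finger_force: 60.0
grasp [ 0.5838 -0.1244  0.0829] yaw y 1.268 z [-0.001  0.    -1.   ] delta tool [ 0.0001 -0.0002 -0.0001]
[-0.07 -0.18 -3.38]
```

To row units: -0.012 m is -0.48, -0.008 m is -0.32.

```bash
echo '[[[0,0,0,-0.12,0,0,0],[0,0,0,-0.12,0,0,0],[0,0,0,-0.12,0,0,0],[0,0,0,-0.12,0,0,0],[0,0,0,-0.16,0,0,0],[0,0,0,-0.32,0,0,0],[0,0,0,-0.48,0,0,0],[0,0,0,-0.48,0,0,0],[0,0,0,-0.24,0,0,0],[0,0,0,0,0,0,0],[0,0,0,0,0,0,0],[0,0,0,0,0,0,0]]]' > next.json && python3 inch.py next.json 60; python3 -c "
from h import *
o=robot.observe();print(o['wrist_force'].round(2));c=robot.capture('wrist');i=c['img'].astype(int);a=i[296:348,222:284];print('\n'.join(''.join('#' if v[0]-v[2]>12 and v.sum()>200 else ('o' if v.sum()<250 else '.') for v in r) for r in a[::2]))
tgt([.5837-.0517,-.1245+.0246,.13])"
```

```text
time_s: 39.5
eef_pos: [0.584, -0.1247, 0.3]
orientation: [-0.0, 0.151, 0.989, -0.0]
wrist_force: [-0.3, -0.0, -4.7]
width: 0.0194
finger_force: 60.0
[-0.34 -0.01 -4.67]
oooooooooooooooooooooooooooooooooooooooooooooooooooooooooooooo
ooooooooooooooooooooooooooo.oooooooooooooooooooooooooooooooooo
oooooooooooooooooooooooooooooooooooooooooooooooooooooooooooooo
oooooooooooooooooooooooooooooooooooooooooooooooooooooooooooooo
ooooooooo..ooooooooooooooooooooooooooooooooooooooooooooooooooo
oooooooo...oooooo###########################ooooooo.#..ooooooo
oooooo.....oooo#################################oooo.....ooooo
ooooo......o######################################oo......oooo
ooooo.....o########################################o......oooo
oooo......##########################################.......ooo
oooo......#################.........#################......ooo
oooo.....###############...............##############......ooo
ooo.......#############................##############......ooo
ooo.......#############................##############.......oo
ooo.......##############..............##############........oo
ooo........################.........###############.........oo
oo...........#####################################..........oo
oo.............#################################.............o
oo...............############################................o
oo...................######################..................o
oooooooooooooooooooooooooooooooooooooooooooooooooooooooooooooo
oooooooooooooooooooooooooooooooooooooooooooooooooooooooooooooo
oooooooooooooooooooooooooooooooooooooooooooooooooooooooooooooo
oooooooooooooooooooooooooooooooooooooooooooooooooooooooooooooo
oooooooooooooooooooooooooooooooooooooooooooooooooooooooooooooo
oooooooooooooooooooooooooooooooooooooooooooooooooooooooooooooo
grasp [ 0.5837 -0.1247  0.1365] yaw y 1.268 z [-0.001 -0.    -1.   ] delta tool [0.0568 0.0083 0.0065]
```

On the fork, centred and level. Move to ring0, lower and release.

To row units: 0.0135 m is 0.54, 0.012 m is 0.48.

```bash
echo '[[[0,0.2,0.04,0,0,0,0],[0,0.4,0.06,0,0,0,0],[0,0.54,0.08,0,0,0,0],[0,0.54,0.08,0,0,0,0],[0,0.4,0.052,0,0,0,0],[0,0.192,0.02,0,0,0,0],[0,0,0,0,0,0,0],[0,0,0,0.32,0,0,0],[0,0,0,0.48,0,0,0],[0,0,0,0.4,0,0,0],[0,0,0,0.24,0,0,0],[0,0,0,0.12,0,0,0]]]' > next.json && python3 inch.py next.json 60;echo '[[[0,0,0,0.12,0,0,0],[0,0,0,0.12,0,0,0],[0,0,0,0.12,0,0,0],[0,0,0,0.12,0,0,0],[0,0,0,0,0,0,0],[0,0,0,0,0,0,0]]]' > next.json && python3 inch.py next.json 60;python3 -c "
from h import *
o=robot.observe();print(o['wrist_force'].round(2));tgt([.532,-.0999,.13])"
```

```text
time_s: 40.55
eef_pos: [0.5321, -0.0999, 0.2594]
orientation: [-0.001, 0.151, 0.989, 0.0]
wrist_force: [-0.5, -0.4, -4.1]
width: 0.0198
finger_force: 60.0
time_s: 41.05
eef_pos: [0.5326, -0.0997, 0.2495]
orientation: [0.0, 0.151, 0.989, -0.0]
wrist_force: [0.1, 0.8, -2.7]
width: 0.0197
finger_force: 60.0
[ 0.14  0.85 -2.69]
grasp [ 0.5327 -0.0997  0.0862] yaw y 1.268 z [ 0. -0. -1.] delta tool [ 0.0006 -0.0004 -0.0438]
```

To row units: -0.03 m is -1.2, -0.02 m is -0.8.

```bash
echo '[[[0,0.4,0,0,0,0,0],[0,0.6,0,0,0,0,0],[0,0.6,0,0,0,0,0],[0,0.6,0,0,0,0,0],[0,0.6,0,0,0,0,0],[0,0.48,0,0,0,0,0],[0,0.24,0,0,0,0,0],[0,0,0,-0.8,0,0,0],[0,0,0,-1.2,0,0,0],[0,0,0,-1.2,0,0,0],[0,-0.2,-0.8,-0.8,0,0,0],[0,-0.4,-1.2,0,0,0,0]]]' > next.json && python3 inch.py next.json 60;echo '[[[0,-0.4,-1.2,0,0,0,0.5],[0,0,-0.6,0,0,0,1.2],[0,0,0,0,0,0,1.2],[0,0,0,0,0,0,1.2],[0,0,0,0,0,0,1.2],[0,0,0,0,0,0,1.2],[0,0,0,0,0,0,1.2],[0,0,0,0,0,0,1.2],[0,0,0,0,0,0,1.2],[0,0,0,0,0,0,1.2],[0,0,0,0,0,0,1.2],[0,0,0,0,0,0,0.4]]]' > next.json && python3 inch.py next.json 60;echo '[[[0,0,0,0,0,0,0],[0,0,0,0,0,0,0],[0,0,0,0,0,0,0]]]' > next.json && python3 inch.py next.json 60;python3 - <<'E'
from h import *
tgt([.424,-.175,.063]); print(robot.observe()['eef_pos'])
c=robot.capture('top')
for n,xy,z in(('s',(.605,-.123),.057),('m',(.605,-.243),.069)): print(n,core(c,np.array(xy),z,0))
E
```

```text
time_s: 42.05
eef_pos: [0.4494, -0.1229, 0.3539]
orientation: [0.004, 0.148, 0.989, -0.0]
wrist_force: [1.7, 0.1, -3.1]
width: 0.0197
finger_force: 60.0
time_s: 43.05
eef_pos: [0.4431, -0.1711, 0.3495]
orientation: [0.0, 0.717, 0.697, 0.0]
wrist_force: [-0.4, -0.3, -3.5]
width: 0.0201
finger_force: 60.0
time_s: 43.3
eef_pos: [0.4432, -0.1712, 0.3494]
orientation: [0.0, 0.714, 0.7, 0.0]
wrist_force: [-0.0, -0.7, -3.2]
width: 0.0196
finger_force: 60.0
grasp [ 0.4432 -0.1712  0.1861] yaw y -0.02 z [ 0. -0. -1.] delta tool [-0.0041 -0.0192  0.1231]
[ 0.44320519 -0.17121327  0.34937695]
s (array([ 0.6068, -0.1231]), 74, 0.0158)
m (array([ 0.6088, -0.2427]), 149, 0.0222)
```

Both cores read within 4 mm of their ring centres. Set the fork down on the mat, then go to the gauge.

To row units: 0.003 m is 0.12, 0.03 m is 1.2.

```bash
echo '[[[0,-0.16,-0.4,0.4,0,0,0],[0,0,-0.36,0.8,0,0,0],[0,0,0,1.2,0,0,0],[0,0,0,1.2,0,0,0],[0,0,0,0.6,0,0,0],[0,0,0,0.32,0,0,0],[0,0,0,0.16,0,0,0],[0,0,0,0.12,0,0,0],[0,0,0,0.048,0,0,0],[0,0,0,0,0,0,0],[0,0,0,0,0,0,0]]]' > next.json && python3 inch.py next.json 60; echo '[[[0.07,0,0,0,0,0,0],[0.07,0,0,0,0,0,0],[0.07,0,0,0,0,0,0],[0.07,0,0,0,0,0,0],[0.07,0,0,0,0,0,0],[0.07,0,0,0,0,0,0],[0.07,0,0,0,0,0,0],[0.07,0,0,0,0,0,0],[0.07,0,0,0,0,0,0],[0.07,0,0,-0.8,0,0,0],[0.07,0,0,-1.2,0,0,0],[0.07,0,0,-1.2,0,0,0]]]' > next.json && python3 inch.py next.json; echo '[[[0.07,0,0,-1.2,0,0,0],[0.07,0.6,0.4,-1.2,0,0,0],[0.07,1.2,0.6,0,0,0,0],[0.07,1.6,0,0,0,0,0],[0.07,1.6,0,0,0,0,0],[0.07,1.6,0,0,0,0,0],[0.07,1.2,0,0,0,0,1.15],[0.07,0,0,0,0,0,1.16],[0.07,0,0,0,0,0,1.16],[0.07,0,0,0,0,0,1.16],[0.07,0,0,0,0,0,0],[0.07,0,0,0,0,0,0]]]' > next.json && python3 inch.py next.json; python3 -c "
from h import *
tgt([.449,.029,.072])"
```

```text
time_s: 44.27
eef_pos: [0.4246, -0.1751, 0.2289]
orientation: [0.001, 0.715, 0.699, 0.0]
wrist_force: [0.0, -0.1, -3.5]
width: 0.0196
finger_force: 60.0
time_s: 45.27
eef_pos: [0.4238, -0.1747, 0.3084]
orientation: [-0.001, 0.715, 0.699, -0.0]
wrist_force: [0.9, -0.5, 0.2]
width: 0.0704
finger_force: 0.0
time_s: 46.27
eef_pos: [0.4534, 0.0195, 0.3681]
orientation: [0.0, 0.855, 0.518, -0.0]
wrist_force: [-0.7, -0.5, -0.5]
width: 0.0703
finger_force: 0.0
grasp [0.4534 0.0195 0.2048] yaw y -0.481 z [-0. -0. -1.] delta tool [ 0.0064 -0.0083  0.1328]
```

To row units: 0.04 m is 1.6, 0.03 m is 1.2.

```bash
echo '[[[0.07,0.24,-0.32,0.4,0,0,0],[0.07,0,0,1.6,0,0,0],[0.07,0,0,1.6,0,0,0],[0.07,0,0,1.2,0,0,0],[0.07,0,0,0.512,0,0,0],[0.07,0,0,0,0,0,0],[0,0,0,0,0,0,0],[0,0,0,0,0,0,0],[0,0,0,0,0,0,0],[0,0,0,0,0,0,0],[0,0,0,0,0,0,0],[0,0,0,0,0,0,0]]]' > next.json && python3 inch.py next.json 40;echo '[[[0,0,0,0,0,0,0],[0,0,0,0,0,0,0],[0,0,0,0,0,0,0],[0,0,0,0,0,0,0],[0,0,0,0,0,0,0],[0,0,0,0,0,0,0]]]' > next.json && python3 inch.py next.json 40; python3 -c "
from h import *
tgt([.606,-.1231,.2]);o=robot.observe();print(o['wrist_force'].round(2),o['wrist_torque'].round(2))"
```

```text
time_s: 47.27
eef_pos: [0.4494, 0.0284, 0.2359]
orientation: [0.0, 0.856, 0.517, 0.001]
wrist_force: [0.8, 0.2, 0.6]
width: 0.0332
finger_force: 0.0
time_s: 47.77
eef_pos: [0.4492, 0.0285, 0.2353]
orientation: [0.0, 0.856, 0.517, -0.0]
wrist_force: [-0.9, -0.4, 2.8]
width: 0.0261
finger_force: 40.0
grasp [0.4492 0.0284 0.072 ] yaw y -0.485 z [-0. -0. -1.] delta tool [-0.061   0.2094 -0.1279]
[-0.95 -0.39  2.81] [-0.2   0.24 -0.03]
```

```bash
echo '[[[0,0,0,-0.8,0,0,0],[0,0,0,-1.6,0,0,0],[0,0,0,-1.6,0,0,0],[0,0,0,-1.2,0,0,0],[0,-0.24,0.8,0,0,0,0],[0,-0.4,1.4,0,0,0,0],[0,-0.4,1.4,0,0,0,0],[0,-0.4,1.4,0,0,0,0],[0,-0.4,1.4,0,0,0,0],[0,-0.4,1.2,0,0,0,0],[0,-0.2,0.76,0,0,0,0],[0,0,0,0,0,0,0]]]' > next.json && python3 inch.py next.json 40;echo '[[[0,0,0,0,0,0,0],[0,0,0,0,0,0,0],[0,0,0,0,0,0,0]]]' > next.json && python3 inch.py next.json 40
python3 - <<'E'
from h import *
tgt([.6055,-.123,.0605+.068]);o=robot.observe();print(o['eef_pos'].round(4),o['wrist_force'].round(2))
# gauge tip / skirt check from the side view: predicted pixel vs. stone
E
```

```text
time_s: 48.77
eef_pos: [0.6075, -0.1276, 0.3637]
orientation: [0.0, 0.858, 0.514, -0.0]
wrist_force: [0.5, -0.4, -3.7]
width: 0.0258
finger_force: 40.0
time_s: 49.02
eef_pos: [0.6049, -0.1217, 0.3649]
orientation: [-0.001, 0.856, 0.517, -0.0]
wrist_force: [0.5, 0.3, -3.0]
width: 0.0257
finger_force: 40.0
grasp [ 0.6047 -0.1216  0.2016] yaw y -0.483 z [-0.001  0.    -1.   ] delta tool [-0.0009  0.0014  0.0731]
[ 0.6049 -0.1217  0.3649] [ 0.47  0.31 -2.96]
```

To row units: 0.02 m is 0.8, 0.014 m is 0.56.

```bash
echo '[[[0,-0.04,0.04,0.8,0,0,0],[0,0,0,0.8,0,0,0],[0,0,0,0.56,0,0,0],[0,0,0,0.24,0,0,0],[0,0,0,0.16,0,0,0],[0,0,0,0.12,0,0,0],[0,0,0,0.12,0,0,0],[0,0,0,0.08,0,0,0],[0,0,0,0.04,0,0,0],[0,0,0,0,0,0,0],[0,0,0,0,0,0,0],[0,0,0,0,0,0,0]]]' > next.json && python3 inch.py next.json 40;echo '[[[0,0,0,0,0,0,0],[0,0,0,0,0,0,0],[0,0,0,0,0,0,0],[0,0,0,0,0,0,0],[0,0,0,0,0,0,0]]]' > next.json && python3 inch.py next.json 40;python3 -c "
from h import *
tgt([.6055,-.123,.1285])"
```

```text
time_s: 50.02
eef_pos: [0.6063, -0.1242, 0.2928]
orientation: [0.0, 0.856, 0.517, 0.0]
wrist_force: [0.9, 0.7, -1.2]
width: 0.0261
finger_force: 40.0
time_s: 50.43
eef_pos: [0.6061, -0.1244, 0.2923]
orientation: [0.0, 0.856, 0.517, 0.0]
wrist_force: [1.2, -0.3, -1.9]
width: 0.0262
finger_force: 40.0
grasp [ 0.6061 -0.1244  0.129 ] yaw y -0.485 z [ 0. -0. -1.] delta tool [ 0.0009 -0.0012  0.0005]
```

```bash
echo '[[[0,0,0,0.04,0,0,0],[0,0,0,0,0,0,0],[0,0,0,0,0,0,0],[0,0,0,0,0,0,0],[0,0,0,0,0,0,0],[0,0,0,0,0,0,0],[0,0,0,-0.4,0,0,0],[0,0,0,-0.8,0,0,0],[0,0,0,-0.8,0,0,0],[0,-0.6,0.32,0,0,0,0],[0,-1.2,0.64,0,0,0,0],[0,-1.2,0.64,0,0,0,0]]]' > next.json && python3 inch.py next.json 40;echo '[[[0,-0.8,0.44,0,0,0,0],[0,-0.38,0.2,0,0,0,0],[0,0,0,0,0,0,0],[0,0,0,0,0,0,0],[0,0,0,0,0,0,0]]]' > next.json && python3 inch.py next.json 40;python3 - <<'E'
from h import *
tgt([.6065,-.2425,.0725+.068]);o=robot.observe();print(o['wrist_force'].round(2))
c=robot.capture('top')
for n,xy,z in(('s',(.605,-.123),.057),('m',(.605,-.243),.069)): print(n,core(c,np.array(xy),z,0))
E
```

```text
time_s: 51.43
eef_pos: [0.6067, -0.2084, 0.3427]
orientation: [0.0, 0.855, 0.518, 0.0]
wrist_force: [0.4, -1.6, -3.2]
width: 0.0256
finger_force: 40.0
time_s: 51.85
eef_pos: [0.6072, -0.2402, 0.3415]
orientation: [-0.001, 0.855, 0.518, 0.001]
wrist_force: [-0.0, 1.2, -4.1]
width: 0.026
finger_force: 40.0
grasp [ 0.6072 -0.24    0.1782] yaw y -0.482 z [ 0.     0.002 -1.   ] delta tool [-0.0027  0.0005  0.0377]
[-0.05  1.25 -4.09]
s (array([ 0.6057, -0.1318]), 99, 0.0183)
m (array([ 0.6256, -0.241 ]), 35, 0.0108)
```

```bash
echo '[[[0,-0.04,0,0.4,0,0,0],[0,0,0,0.48,0,0,0],[0,0,0,0.24,0,0,0],[0,0,0,0.16,0,0,0],[0,0,0,0.12,0,0,0],[0,0,0,0.08,0,0,0],[0,0,0,0.04,0,0,0],[0,0,0,0,0,0,0],[0,0,0,0,0,0,0],[0,0,0,0,0,0,0],[0,0,0,0,0,0,0],[0,0,0,0,0,0,0]]]' > next.json && python3 inch.py next.json 40;python3 -c "
from h import *
tgt([.6065,-.2428,.1395]);print(robot.observe()['wrist_force'].round(2))"
```

```text
time_s: 52.9
eef_pos: [0.6066, -0.2437, 0.3036]
orientation: [0.0, 0.856, 0.517, 0.0]
wrist_force: [-0.7, 0.5, -2.9]
width: 0.0263
finger_force: 40.0
grasp [ 0.6067 -0.2438  0.1403] yaw y -0.485 z [ 0.001 -0.    -1.   ] delta tool [ 0.0008 -0.0006  0.0008]
[-0.7   0.45 -2.89]
```

To row units: 0.0012 m is 0.048.

```bash
echo '[[[0,0,0,0.048,0,0,0],[0,0,0,0,0,0,0],[0,0,0,0,0,0,0],[0,0,0,0,0,0,0]]]' > next.json && python3 inch.py next.json 40;echo '[[[0,0,0,0,0,0,0],[0,0,0,0,0,0,0]]]' > next.json && python3 inch.py next.json 40|grep -E 'eef|force';echo '[[[0,0,0,0,0,0,0],[0,0,0,0,0,0,0]]]' > next.json && python3 inch.py next.json 40|grep -E 'eef|force'; echo '[[[0,0,0,-0.4,0,0,0],[0,0,0,-1.2,0,0,0],[0,0,0,-1.2,0,0,0],[0,0,0,0,0,0,0],[0,0,0,0,0,0,0],[0,0,0,0,0,0,0]]]' > next.json && python3 inch.py next.json 40;python3 -c "
from h import *
tgt([.4515,.036,.15])"
```

```text
time_s: 53.23
eef_pos: [0.6066, -0.2437, 0.3022]
orientation: [0.0, 0.856, 0.517, 0.0]
wrist_force: [1.1, 0.2, -2.4]
width: 0.0259
finger_force: 40.0
eef_pos: [0.6066, -0.2437, 0.3022]
wrist_force: [0.9, -0.3, -2.7]
finger_force: 40.0
eef_pos: [0.6065, -0.2438, 0.3021]
wrist_force: [0.5, -0.9, -2.3]
finger_force: 40.0
time_s: 54.07
eef_pos: [0.6058, -0.2438, 0.3713]
orientation: [-0.0, 0.856, 0.517, -0.001]
wrist_force: [-0.1, -0.1, -5.1]
width: 0.0258
finger_force: 40.0
grasp [ 0.6055 -0.2438  0.208 ] yaw y -0.485 z [-0.002 -0.    -1.   ] delta tool [ 0.1757 -0.2667  0.0583]
```

To row units: -0.03 m is -1.2, -0.022 m is -0.88.

```bash
echo '[[[0,0.6,-0.8,0,0,0,0],[0,0.8,-1.2,0,0,0,0],[0,0.8,-1.2,0,0,0,0],[0,0.8,-1.2,0,0,0,0],[0,0.8,-1.2,0,0,0,0],[0,0.8,-1.2,0,0,0,0],[0,0.8,-1.2,0,0,0,0],[0,0.8,-1.2,0,0,0,0],[0,0.52,-0.88,0,0,0,0],[0,0.32,-0.6,0,0,0,0],[0,0,0,0,0,0,0],[0,0,0,0,0,0,0]]]' > next.json && python3 inch.py next.json 40;echo '[[[0,0,0,0,0,0,0],[0,0,0,0,0,0,0]]]' > next.json && python3 inch.py next.json 40;python3 - <<'E'
from h import *
tgt([.4515,.036,.072]);print(robot.observe()['eef_pos'])
c=robot.capture('top')
for n,xy,z in(('s',(.605,-.123),.057),('m',(.605,-.243),.069)): print(n,core(c,np.array(xy),z,0))
E
```

```text
time_s: 55.07
eef_pos: [0.4513, 0.0368, 0.3711]
orientation: [-0.0, 0.856, 0.518, -0.001]
wrist_force: [0.1, -0.2, -4.2]
width: 0.0258
finger_force: 40.0
time_s: 55.23
eef_pos: [0.4526, 0.0353, 0.3715]
orientation: [-0.0, 0.857, 0.516, -0.0]
wrist_force: [0.3, 0.0, -3.5]
width: 0.0262
finger_force: 40.0
grasp [0.4524 0.0353 0.2082] yaw y -0.487 z [-0.001 -0.    -1.   ] delta tool [ 0.0002 -0.001   0.1362]
[0.45257217 0.03533062 0.37150137]
s (array([ 0.6068, -0.1231]), 74, 0.0158)
m (array([ 0.6092, -0.2427]), 147, 0.0221)
```

Both cores are undisturbed. Lower the gauge onto the pad, open, and withdraw.

Units first: shifts go in units of 25 mm and turns go in units of 0.1 rad. So 0.04 m is 1.6, 0.035 m is 1.4.

```bash
echo '[[[0,0,0,0.8,0,0,0],[0,0,0,1.6,0,0,0],[0,0,0,1.4,0,0,0],[0,0,0,0.8,0,0,0],[0,0,0,0.4,0,0,0],[0,0,0,0.2,0,0,0],[0,0,0,0.12,0,0,0],[0,0,0,0.08,0,0,0],[0,0,0,0.04,0,0,0],[0,0,0,0,0,0,0],[0,0,0,0,0,0,0]]]' > next.json && python3 inch.py next.json 40; echo '[[[0.07,0,0,0,0,0,0],[0.07,0,0,0,0,0,0],[0.07,0,0,0,0,0,0],[0.07,0,0,0,0,0,0],[0.07,0,0,0,0,0,0],[0.07,0,0,0,0,0,0],[0.07,0,0,0,0,0,0],[0.07,0,0,0,0,0,0],[0.07,0,0,0,0,0,0],[0.07,0,0,-0.8,0,0,0],[0.07,0,0,-1.2,0,0,0],[0.07,0,0,-1.6,0,0,0]]]' > next.json && python3 inch.py next.json; echo '[[[0.07,0,0,-1.6,0,0,0],[0.07,1.6,0,0,0,0,0],[0.07,1.6,0,0,0,0,0],[0.07,1.6,0,0,0,0,0],[0.07,1.6,0,0,0,0,0],[0.07,1.6,0,0,0,0,0],[0.07,1.2,0,0,0,0,0],[0.07,0,0,0,0,0,0],[0.07,0,0,0,0,0,0],[0.07,0,0,0,0,0,0]]]' > next.json && python3 inch.py next.json
python3 - <<'E'
from h import *
c=robot.capture('top')
for n,xy,z in(('s',(.605,-.123),.057),('m',(.605,-.243),.069)): print(n,core(c,np.array(xy),z,0))
i=c['img'].astype(int); d=i[...,0]-i[...,2]
for n,P in(('handle',[.424,-.175,.088]),('pad',[.4525,.037,.004]),):
    x,y=px(c,[P])[0].astype(int); k,l,st,ce=cv2.connectedComponentsWithStats((d[y-25:y+25,x-25:x+25]>25).astype(np.uint8)); b=1+np.argmax(st[1:,4]); print(n,st[b],w(c,[ce[b]+[x-25,y-25]],P[2])[0].round(4))
x,y=px(c,[[.452,.036,.004]])[0].astype(int)
print('\n'.join(''.join('o' if v[0]-v[2]>25 else ('W' if v.sum()>270 else ('g' if v.sum()>180 else 'd')) for v in r) for r in i[y-20:y+18,x-18:x+18])); print(x,y)
E
```

```text
time_s: 56.2
eef_pos: [0.4529, 0.0365, 0.237]
orientation: [0.001, 0.856, 0.517, 0.001]
wrist_force: [0.7, -0.1, -1.7]
width: 0.0258
finger_force: 40.0
time_s: 57.2
eef_pos: [0.4512, 0.0362, 0.3253]
orientation: [-0.002, 0.856, 0.517, -0.002]
wrist_force: [0.9, -0.7, 0.3]
width: 0.07
finger_force: 0.0
time_s: 58.03
eef_pos: [0.5592, 0.2392, 0.3655]
orientation: [0.0, 0.856, 0.517, -0.001]
wrist_force: [0.1, -0.1, -0.4]
width: 0.0701
finger_force: 0.0
s (array([ 0.6067, -0.1233]), 75, 0.0159)
m (array([ 0.6088, -0.2426]), 157, 0.0228)
handle [21 21 11  8 71] [ 0.426  -0.1752  0.088 ]
pad [ 27  13  12  21 109] [0.4609 0.0121 0.004 ]
dgWWWWWWWWWWWWWWWWWWWWWWWWWWWWWWWWWW
dddWWWWWWWWWWWWWWWWWWWWWWWWWWWWWWWWW
ddddWWWWWWWWWWWWWWWWWWWWWWWWWWWWWWWW
ddddddddddgWWWWWWWWWWWWWWWWWWWWWWWWW
ddddddddddddddWWWWWWWWWWWWWWWWWWWWWW
dddddddddddddddgWWWWWWWWWWWWWWWWWWWW
dddddddddddddddddWWWWWWWWWWWWWWWWWWW
ddddddddddddddddddWWWWWWWWWWWWWWWWWW
dddddddddddddddddddooogWWWWWWWWWWWWW
ddddddddddddddddddddoooooWWWWWWWWWWW
dddddddddddddddddddddoooooWWWWWWWWWW
dddddddddddddddddddddgooooogWWWWWWWW
ddddddddddddddddd
[... 252 characters left out ...]
gggggdddddddddWooooooWWWWW
ggggggggggggggggddddddddgooooooWWWWW
gggggggggggggggggddddddddooooooWWWWW
gggggggggggggggggddddddddooooooWWWWW
ggggggggggggggggggddddddoooooooWWWWW
ggggggggggggggggggddddddoooooogWWWWW
gggggggggggggggggggddddddoooooWWWWWW
ggggggggggggggggggggdddddoooooWWWWWW
ggggggggggggggggggggddddddoooWWWWWWW
gggggggggggggggggggggddddddogWWWWWWW
ggggggggggggggggggggggdddddgWWWWWWWW
ggggggggggggggggggggggdddddgWWWWWWWW
ggggggggggggggggggggggddddddgWWWWWWW
gggggggggggggggggggggggdddddgWWWWWWW
gggggggggggggggggggggggddddddgWWWWWW
ggggggggggggggggggggggggdddddgWWWWWW
gggggggggggggggggggggggggdddddWWWWWW
ggggggggggggggggggggggggggddddgWWWWW
ggggggggggggggggggggggggggdddddWWWWW
230 226
```

```bash
echo '[[[0.07,1.6,0,0,0,0,0],[0.07,1.6,0,0,0,0,0],[0.07,1.6,0,0,0,0,0],[0.07,1.6,0,0,0,0,0],[0.07,1.2,0,0,0,0,0],[0.07,0,0,0,0,0,0],[0.07,0,0,0,0,0,0],[0.07,0,0,0,0,0,0],[0.07,0,0,0,0,0,0]]]' > next.json && python3 inch.py next.json
python3 - <<'E'
from h import *
c=robot.capture('top'); i=c['img'].astype(int)
x,y=px(c,[[.452,.036,.004]])[0].astype(int)
print('\n'.join(''.join('o' if v[0]-v[2]>25 else ('W' if v.sum()>270 else ('g' if v.sum()>180 else 'd')) for v in r) for r in i[y-18:y+18,x-18:x+18])); print(x,y,px(c,[[.452,.036,.099]]))
E
```

```text
time_s: 58.83
eef_pos: [0.6485, 0.4057, 0.3664]
orientation: [0.001, 0.857, 0.516, -0.0]
wrist_force: [-0.6, -0.1, 0.6]
width: 0.0701
finger_force: 0.0
ggggggWWWWWWWWWWWWWWWWWWWWWWWWWWWWWW
gggggggWWWWWWWWWWWWWWWWWWWWWWWWWWWWW
gggggggWWWWWWWWWWWWWWWWWWWWWWWWWWWWW
ggggggggWWWWWWWWWWWWWWWWWWWWWWWWWWWW
ggggggggWWWWWWWWWWWWWWWWWWWWWWWWWWWW
ggggggggggWWWWWWWWWWWWWWWWWWWWWWWWWW
ggggggggggWWWooooooooogWWWWWWWWWWWWW
gggggggggggooooooooooooooWWWWWWWWWWW
gggggggggggooogoooooooooooWWWWWWWWWW
ggggggggggggoogggdgoooooooogWWWWWWWW
ggggggggggggogggWWgWWgooooooWWWWWWWW
WgggggggggggggggggWggWoooooooWWWWWWW
gWgggggggggggggggggWWWWWooooooWWWWWW
dgWgggggggggggggggggWggWooooooWWWWWW
dgggggggggggggggggggWddWWoooooWWWWWW
gggWgggggggggggggggggddWWooooogWWWWW
gddgggggggggggggggggddgWWooooooWWWWW
gddgggggggggggggdgWdddWWWooooooWWWWW
ggdggggggggggggggWgddgWWWooooooWWWWW
ggdgggggggggggggggdddWWWdooooooWWWWW
gggddggggggggggggdddgWWWdooooooWWWWW
ggggddggggggggggggdgWWWdoooooooWWWWW
ggggdgggggggggggggdWWWdooooooogWWWWW
gggggddggggggggggggWgdgoooooooWWWWWW
gggggddgggggggggggddgoooooooooWWWWWW
gggggggdgggggggggggooooooooooWWWWWWW
gggggddggggggggggggooooooooogWWWWWWW
ggggggdggggggggggggoooooooooWWWWWWWW
gggggggddggggggggggooooooooWWWWWWWWW
gggggggddgggggggggggoooooWWWWWWWWWWW
gggggggddgggggggggggoooWWWWWWWWWWWWW
gggggggdddggggggggggogWWWWWWWWWWWWWW
gggggggdddgggggggggggWWWWWWWWWWWWWWW
ggggggggddgggggggggggWWWWWWWWWWWWWWW
gggggggdddggdggggggggWWWWWWWWWWWWWWW
ggggggdddddggggggggggWWWWWWWWWWWWWWW
230 226 [[228.16356914 223.18433772]]
```

The gauge stands upright near the pad's centre, with its top where predicted. The fork is on its mat, both cores are in their rings, and the arm is clear, so I'm handing in.

```bash
python3 -c "
from station import robot
print(robot.finish_job())"
```

```text
the job is handed in; nothing more can be done
None
```

I handed the job in at about 59 s, with no verdict returned: both cores present (small, middle) measured inside their rings (the small one put back after a knock) and pressed in order, fork on its mat, gauge on its pad, but I viewed 15 pictures, one over the limit of 14.

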